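# Set up the ingot moulds on the pouring bed and clamp them

### The arm

A 6-joint arm with a two-finger parallel gripper is mounted at the origin on the work surface. World frame = base frame: x ahead of the robot, y to its left, z up, the work surface at z = 0. Lengths are in m, angles in rad, forces in N, time in s.
With the tool pointing down it reaches from about 0.25 to 0.725 m from the base axis. Payload 4 kg.
Tool frame: the origin (TCP) lies between the finger pads, 19 mm behind the fingertips; this is the grasp point; z points along the fingers, x is the direction in which the jaws open and shut, and the axes are right-handed (so a half turn about z gives the same grasp; the last joint's range is limited). The gripper opens to 85 mm and grips with 20 to 120 N. Pads are 22 mm wide; open, the fingers measure 114 mm over their backs; the gripper's body (76 mm by 85 mm) begins 54 mm behind the grasp point. The pads swing forward as they close: fully open they stand 13 mm farther back than shut.
Start: joints at [1.128, 0.241, 0.005, 1.335, 0, 1.571], TCP at [0.214, 0.452, 0.25] pointing down, gripper open.
Joint ranges: [-2.72, 2.72], [-1.05, 1.87], [-1.09, 1.28], [-1.99, 2.15], [-1.42, 1.44], [-3.14, 3.14]. Speed limits (rad/s): [2.79, 2.79, 3.14, 3.14, 3.14, 3.14].

### API

Orientations are given as a unit quaternion [x, y, z, w].
In Python, from workcell import sensors, vision, order gives the robot as it stands.
- The arm moves only by the tool step_arm, never from a script. Its argument "series" is a list of rows, each a list of 4 numbers: the shift along the tool's x, y, z in m, then the turn about the tool's z in rad. In form: [[x, y, z, roll], ...]. A call has exactly 8 rows; each row shifts and turns the commanded pose from where the row before left it, along the tool's axes as they then stand; what a row does not reach is not made up. A row lasts 1/10 s, in which the tool goes at most 50 mm and 8.59 degrees, less where a joint would pass 70% of its speed; a pose out of reach is approached as far as the arm can. A call with a gripper value outside its range is refused whole. "fingers" is the finger opening in m, from 0 to 0.0854, set as the call begins (left out, the last holds). The fingers move at their own pace and stop on an object; the grip force is fixed at half the most. Time passes only in rows, so rows that do not move let the fingers close, or fill a call up. It gives the time, the measured TCP pose, the force and the opening at its end, in the units of the state.
- sensors.get_obs(): the state, without advancing time (a new reading comes with each control period).
- vision.camera(name): name is "scene" or "top" or "wrist"; returns (picture, depth): 384x512x3 uint8, red, green, blue; 384x512 float32, m along the optical axis (not along the pixel's ray), 0 where there is no reading.
- vision.camera_info(name): a dict with "mtx" (3x3 intrinsics, pixels), "T" (4x4, takes a point from camera to world coordinates). Camera axes: x right, y up, looking along -z (the intrinsics and any distortion apply to the point x, -y, -z); pixel columns grow to the right and rows downward; lengths in m; the calibration is good to about 2 mm. A picture is of the moment at which its call begins: read the wrist's pose just before it. camera_info takes no time and is no camera call; for the wrist camera it gives the pose at the moment of the call.
- order.job_done(): hands the job in, once; it reports no verdict.
The state is a dict: "clock": time; "joint_pos": joint angles; "joint_vel": joint speeds; "tau": joint torques, N m; "eef_pos": TCP position; "tool_rot": TCP orientation; "ft_force": force on the tool from outside, world axes, zero at the start; "ft_torque": the same for the moment, N m; "grip_width": finger opening in m.
Only numpy, scipy, OpenCV 4.12 (cv2) and the standard library are available. Lean on these libraries where they do the work, as an engineer would, in place of code of your own. Each camera call takes 0.05 s, during which the arm holds its last target. There are 200 camera calls.

### The job

Set up the pouring bed for a melt: flip the cam lever up to free the clamp bar, draw the bar back, and bring every cast-iron mould from the hotplate over to the bed, set down side by side and all the same way round, open side up, with each tong lug over the clamp bar and the plain end at the back fence. Then push the bar up until it holds all the moulds tight and square against the back fence, and flip the lever down again to lock it. Leave the crucible, the casting flask and the tongs where they are.

Things in the scene. Friction and masses are not known exactly. Their poses are not given: they have to be found in the camera images.
- bed: Fixed pouring bed: a blue cast plate with cream refractory tiles let in flush, 276 (x) x 340 (y) x 25 mm. Origin at the centre of its underside, z up, bed top at z = 25 mm; +x runs from the clamp bar to the back fence. Moulds stand between the two, anywhere from bed y = -110 to +148 mm; four fit at a pitch of 72 mm, e.g. centred at y = -88, -16, 56, 128 mm, with room for fingers between.
- clamp_bar (a joint): Travel of the clamp bar, m. 0: its clamping face is 30 mm from the fence's face; grows as it is drawn back towards bed -x, to 0.165 (gap = 0.030 + value). It reads 0.074 when touching moulds that stand against the fence. Free, it slides with about 2 N friction and stays where left; locked, it holds about 40 N. It starts locked, too near the fence for a mould to fit.
- bar_top (a point): Top of the clamp bar's steel arm, mid-length, mid-thickness. The arm runs along bed y from -135 to +155 mm, is 20 mm thick (x) and reaches from 2 to 22 mm above the bed top; this point is 10 mm behind its clamping face, at bed y = +10 mm. Pinch it across its thickness from above or push its rear face. At its right end (bed y -175 to -125 mm) sits its grey head, 42 mm high above the bed top.
- cam_lever (a joint): Angle of the cam lever on the clamp bar's head, rad. 0 = locked: folded down along the arm towards bed +y, 0.45 rad above level. Grows as it is flipped up; 1.4 = end stop, free, just past upright. The cam bites below about 0.6 and lets go above. It stays where it is left and takes about 3 to 10 N at the grip.
- lever_pivot (a point): Axis of the cam lever, on the clamp bar's head: level and parallel to bed x, 30.5 mm above the bed top, at bed y = -150 mm, 25 mm behind the bar's clamping face; it travels with the bar.
- lever_grip (a point): Middle of the lever's black grip: 44 mm long, 14 mm wide (bed x), 12 mm thick. It lies 82 x sin(0.45 + angle) mm above the pivot and 82 x cos(0.45 + angle) mm from it towards bed +y, in the plane through the pivot square to bed x. Pinch its 14 mm width from above and lead it round in an arc, tool pointing down; it turns between the pads. Upright it also serves as handle to slide the bar.
- hotplate: White preheating hotplate with an aluminium top 300 x 300 mm, its top 50 mm above the bench; fixed. Origin at the centre of its underside. The moulds start on it, turned any way.
- mould1: Open cast-iron ingot mould, a trough 104 (x) x 40 (y) x 32 mm high, walls 7 mm, about 0.36 kg. Tong lug at its +x end: a tab 18 x 18 x 8 mm, flush with the rim. Origin: centre of the trough's underside, lug not counted (ends at x = -52 and +52 mm, lug tip at +70). Grip it across its width at the middle. Clamped, the lug lies 2 mm over the bar's arm. Two to four are there; absent reads None.
- mould1_lug (a point): End of the tong lug of mould1: 70 mm from the mould's origin along its +x, 28 mm above its underside.
- mould2: Another such mould, same as mould1; may be absent.
- mould2_lug (a point): End of the tong lug of mould2: 70 mm from the mould's origin along its +x, 28 mm above its underside.
- mould3: Another such mould, same as mould1; may be absent.
- mould3_lug (a point): End of the tong lug of mould3: 70 mm from the mould's origin along its +x, 28 mm above its underside.
- mould4: Another such mould, same as mould1; may be absent.
- mould4_lug (a point): End of the tong lug of mould4: 70 mm from the mould's origin along its +x, 28 mm above its underside.
- crucible: Dark graphite crucible, 72 mm across, 85 mm high, standing on the bench, origin at the centre of its foot; leave alone.
- flask: Perforated steel casting flask, 92 mm across its top flange, 100 mm high, standing on the bench, origin at the centre of its foot; leave alone.
- tongs: Dark steel crucible tongs, 270 mm long (along its x), 12 mm high, lying on the bench; leave alone.
- fence_face (a point): Foot of the back fence's clamping face, at mid-length, on the bed top (bed x = +115 mm, y = +14.5 mm). The fence is a fixed dark steel bar along bed y, 285 mm long, 18 mm thick, 22 mm high above the bed top; the face looks to bed -x. A mould's plain end goes against it.
- rail_top (a point): Middle of the top of the guide rail of the clamp bar: a fixed steel rail along bed x at bed y = -150 mm, 276 mm long, 18 mm wide, its top 16 mm above the bed top.
Not all that is in view belongs to the job. What is shaped like the mould2 but yellow is not meant.

How it is judged:
On the way, in this order (a step that is already met when the one before it is completed fails the run):
1. the cam lever is flipped up and the clamp bar drawn back far enough for the moulds (value of joint cam_lever above 1 rad and value of joint clamp_bar above 0.084 m), for 0.2 s.
2. every mould stands on the bed between the bar and the back fence, open side up, lug towards the bar, let go, the lever still up (x of mould1 in the frame of bed between -0.03 and 0.072 m and y of mould1 in the frame of bed between -0.112 and 0.15 m and z of mould1 in the frame of bed between 0.02 and 0.03 m and angle between each of mould1, mould2, mould3, mould4's own z axis and vertical below 0.1 rad and angle between the x axis of each of mould1, mould2, mould3, mould4 and the x axis of bed, either way round below 0.35 rad and x of each of mould1_lug, mould2_lug, mould3_lug, mould4_lug in the frame of bed below 0.02 m and contact force between the fingers and mould1 below 0.3 N and x of mould2 in the frame of bed between -0.03 and 0.072 m and y of mould2 in the frame of bed between -0.112 and 0.15 m and z of mould2 in the frame of bed between 0.02 and 0.03 m and contact force between the fingers and mould2 below 0.3 N and x of mould3 in the frame of bed between -0.03 and 0.072 m and y of mould3 in the frame of bed between -0.112 and 0.15 m and z of mould3 in the frame of bed between 0.02 and 0.03 m and contact force between the fingers and mould3 below 0.3 N and x of mould4 in the frame of bed between -0.03 and 0.072 m and y of mould4 in the frame of bed between -0.112 and 0.15 m and z of mould4 in the frame of bed between 0.02 and 0.03 m and contact force between the fingers and mould4 below 0.3 N and value of joint cam_lever above 0.8 rad), for 0.2 s.
3. the bar is up against the moulds and the lever is flipped down (value of joint clamp_bar below 0.077 m and value of joint cam_lever below 0.12 rad and velocity of joint clamp_bar below 0.01 m/s), for 0.2 s.
At the end, for the whole second after the job is handed in: Every mould stands flat on the bed, plain end against the back fence (within about 4 mm) and square to it (0.06 rad), lug over the clamp bar; the clamp bar is up against the moulds (within 3 mm) and the cam lever is down (under 0.12 rad); all at rest (all of step 3 and x of mould1 in the frame of bed between 0.058 and 0.067 m and y of mould1 in the frame of bed between -0.112 and 0.15 m and z of mould1 in the frame of bed between 0.02 and 0.03 m and angle between each of mould1, mould2, mould3, mould4's own z axis and vertical below 0.1 rad and angle between the x axis of each of mould1, mould2, mould3, mould4 and the x axis of bed, either way round below 0.06 rad and x of each of mould1_lug, mould2_lug, mould3_lug, mould4_lug in the frame of bed below 0.01 m and linear speed of each of mould1, mould2, mould3, mould4 below 0.02 m/s and x of mould2 in the frame of bed between 0.058 and 0.067 m and y of mould2 in the frame of bed between -0.112 and 0.15 m and z of mould2 in the frame of bed between 0.02 and 0.03 m and x of mould3 in the frame of bed between 0.058 and 0.067 m and y of mould3 in the frame of bed between -0.112 and 0.15 m and z of mould3 in the frame of bed between 0.02 and 0.03 m and x of mould4 in the frame of bed between 0.058 and 0.067 m and y of mould4 in the frame of bed between -0.112 and 0.15 m and z of mould4 in the frame of bed between 0.02 and 0.03 m); the robot touches nothing.
It fails at once if the crucible is moved (distance of crucible from where it was at the start of the episode above 0.025 m).
It fails at once if the flask is moved (distance of flask from where it was at the start of the episode above 0.025 m).
It fails at once if the tongs is moved (distance of tongs from where it was at the start of the episode above 0.025 m).
Of mould1, mould2, mould3, mould4 only 2 to 4 are there at a start; the rules pass over those that are not, and their reading is None.
At some moment in a run one of mould1, mould2, mould3, mould4 may be knocked a few centimetres aside while the robot is not near it.
Once in a run the grip may slacken for a moment while it holds something.
It also fails if it takes over 210 s, if anything falls off the work surface, if the arm or the gripper's body presses on something with over 40 N, if the wrist force passes 120 N, or if a joint passes its speed limit or range.

## Working session

There is one attempt and no reset: what is moved stays moved. The work goes in short steps, Python scripts to look and compute and a tool call to move; the robot and the scene stay as the last step left them, time stands still between calls to the robot, and variables do not carry over. Pictures are saved under pics/ and viewed, about 12 in all and at most 16, crops included, and the job is handed in when it is done.

Besides the shell and the picture viewer there is one more tool, called after "Call:" as name(argument=value, ...) on one line, values as JSON. step_arm: Moves the arm, as the interface text tells. Its arguments: {"type":"object","properties":{"series":{"type":"array","items":{"type":"array","items":{"type":"number"}}},"fingers":{"type":"number"}},"required":["series"]}

```bash
ls; mkdir -p pics; python3 - <<'E'
from workcell import sensors, vision
import cv2,numpy as np
o=sensors.get_obs(); print(o)
for n in ["top","scene"]:
    p,d=vision.camera(n); np.savez(f"{n}0.npz",p=p,d=d); i=vision.camera_info(n); print(n,i)
    cv2.imwrite(f"pics/{n}0.png",cv2.resize(p[:,:,::-1],(800,600)))
E
```

```text
pics
{'clock': 0.0, 'joint_pos': array([ 1.12804832e+00,  2.41424532e-01,  3.74487636e-03,  1.33517196e+00,
       -7.92855113e-06,  1.57078459e+00]), 'joint_vel': array([ 2.68208736e-04,  2.54309313e-04, -6.82879523e-04, -5.04337131e-06,
        1.73457459e-04,  1.59617895e-04]), 'tau': array([ 2.28901672e-04, -3.72317040e+01,  2.52407777e+01,  1.69302797e-02,
        1.54143827e-04,  5.84900448e-06]), 'eef_pos': array([0.21396875, 0.45127046, 0.249115  ]), 'tool_rot': array([ 8.45107093e-01,  5.34596058e-01, -8.66357852e-04,  5.52715397e-04]), 'ft_force': array([-0.2797434 ,  0.70185086,  0.00134413]), 'ft_torque': array([-0.04247304,  0.03048196, -0.02177854]), 'grip_width': 0.08536222787426873}
top {'mtx': array([[485.02608252,   0.        , 245.70808755],
       [  0.        , 485.02608252, 196.05652967],
       [  0.        ,   0.        ,   1.        ]]), 'T': array([[ 0.02816662,  0.99398306, -0.10585049,  0.37852031],
       [-0.99959708,  0.02763619, -0.00647487,  0.03653583],
       [-0.00351061,  0.10599021,  0.99436098,  1.50744373],
       [ 0.        ,  0.        ,  0.        ,  1.        ]])}
scene {'mtx': array([[433.63602788,   0.        , 253.75306154],
       [  0.        , 433.63602788, 190.65990811],
       [  0.        ,   0.        ,   1.        ]]), 'T': array([[-0.56623911, -0.63219472,  0.52886965,  1.28435306],
       [ 0.82421485, -0.43940609,  0.35720046,  0.5648087 ],
       [ 0.0065683 ,  0.63816309,  0.76987319,  1.1694691 ],
       [ 0.        ,  0.        ,  0.        ,  1.        ]])}
```

View pics/top0.png

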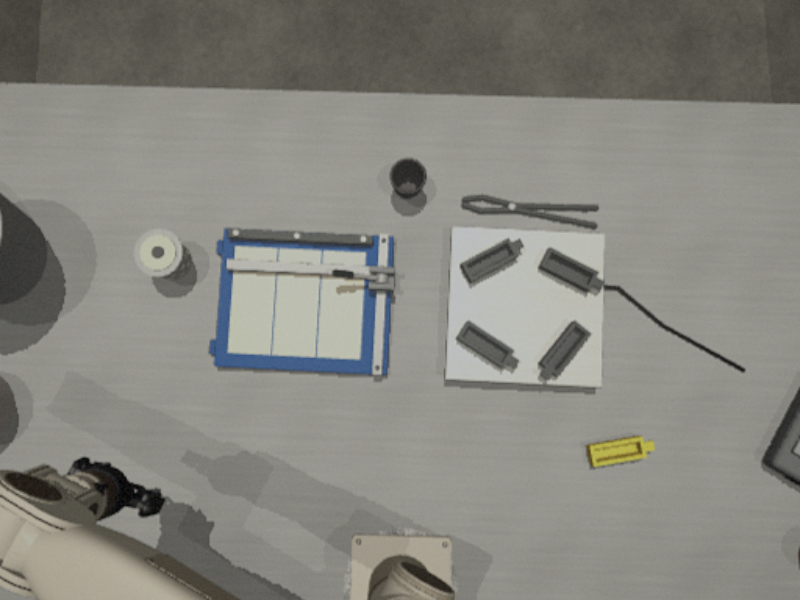

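View pics/scene0.png

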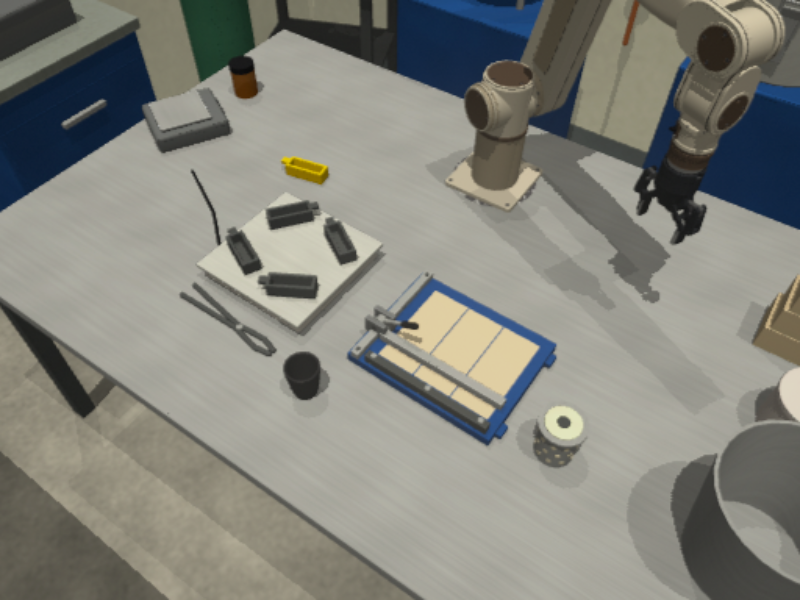

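Two views show four dark moulds on the hotplate, at top-view px (490,260), (570,270), (487,345) and (565,350). The bed is at (305,300), with its fence on the far side and its lever head on the right. The yellow mould at (620,450) is a decoy.

```bash
cat > h.py <<'E'
import numpy as np, cv2
from workcell import sensors, vision
def cast(info,uv,z):
    K,T=info["mtx"],info["T"]; uv=np.atleast_2d(np.asarray(uv,float))
    r=np.c_[(uv[:,0]-K[0,2])/K[0,0],-(uv[:,1]-K[1,2])/K[1,1],-np.ones(len(uv))]@T[:3,:3].T
    return T[:3,3]+r*((z-T[2,3])/r[:,2])[:,None]
def cloud(info,d):
    v,u=np.mgrid[:d.shape[0],:d.shape[1]]; K,T=info["mtx"],info["T"]
    c=np.stack([(u-K[0,2])/K[0,0]*d,-(v-K[1,2])/K[1,1]*d,-d],-1)
    P=c@T[:3,:3].T+T[:3,3]; P[d<=0]=np.nan; return P
def rect(P):
    (c,s,a)=cv2.minAreaRect((P[:,:2]*1000).astype(np.float32)); a=np.deg2rad(a)
    if s[0]<s[1]: s=s[::-1]; a+=np.pi/2
    return np.array(c)/1000,np.round(s,1),a
def moulds(info,p,d,centre,half=0.19,zr=.082,zlo=.068,amin=60):
    """dark blobs over plate -> list of (origin xy, yaw to lug)"""
    P=cloud(info,d); g=p.max(2)
    W=cast(info,np.argwhere(np.ones(g.shape))[:,::-1],zr).reshape(*g.shape,3)
    m=(g<110)&(np.ptp(p.astype(int),axis=2)<40)&(np.abs(W[...,0]-centre[0])<half)&(np.abs(W[...,1]-centre[1])<half)&~(P[...,2]<zlo-.02)
    n,l,st,_=cv2.connectedComponentsWithStats(cv2.morphologyEx(m.astype(np.uint8),cv2.MORPH_OPEN,np.ones((3,3))))
    out=[]
    for k in range(1,n):
        if st[k,4]<amin: continue
        Q=W[l==k]; c,s,a=rect(Q); e=np.array([np.cos(a),np.sin(a)]); q=(Q[:,:2]-c)@e
        # lug end: narrower -> fewer pixels in outer 14 mm
        if (q>s[0]/2000-.014).sum()>(q<-s[0]/2000+.014).sum(): e=-e
        out.append((c-e*.009,np.arctan2(e[1],e[0]),s,c,st[k,4]))
    return out
E
python3 - <<'E'
from h import *
i=vision.camera_info("top"); f=np.load("top0.npz"); p,d=f["p"],f["d"]; P=cloud(i,d)
for m in moulds(i,p,d,cast(i,[[525/1.5625,307/1.5625]],.05)[0]): print(np.round(m[0],4),round(m[1],3),m[2],m[4])
pi=p.astype(int)
b=((pi[...,2]>pi[...,0]+40)&(pi[...,2]>60)).astype(np.uint8); b[:,260:]=0; b[:100]=0
Q=P[b>0]; print("blue z pct",np.nanpercentile(Q[:,2],[5,25,50,75,95]))
hull=cv2.convexHull(np.argwhere(b)[:,::-1].astype(np.int32)); m=np.zeros_like(b); cv2.fillConvexPoly(m,hull,1)
t=(np.abs(P[...,2]-.025)<.012)&(b>0); Q=cast(i,np.argwhere(t)[:,::-1],.025); print("bed",rect(Q))
W=cast(i,np.argwhere(np.ones(b.shape))[:,::-1],.047).reshape(*b.shape,3)
g=p.max(2)
t=(m>0)&(g<105)&(np.ptp(pi,axis=2)<30); n,l,st,_=cv2.connectedComponentsWithStats(t.astype(np.uint8))
for k in range(1,n):
    if st[k,4]>30: print("dark",st[k],rect(W[l==k]),np.nanmedian(P[l==k],axis=0))
t=(P[...,2]>.04)&(P[...,2]<.056)&(m>0); n,l,st,_=cv2.connectedComponentsWithStats(t.astype(np.uint8))
for k in range(1,n):
    if st[k,4]>50: print("high",st[k],rect(W[l==k]),np.nanmedian(P[l==k],axis=0))
im=cv2.resize(p[135:250,130:265],None,fx=5.9,fy=5.2,interpolation=cv2.INTER_CUBIC); cv2.imwrite("pics/bed0.png",im[:,:,::-1])
E
```

```text
[ 0.622  -0.1505] -1.043 [125.   43.8] 540
[ 0.6097 -0.3   ] -2.034 [122.4  46.2] 582
[ 0.4631 -0.1451] -2.126 [122.1  42.2] 531
[ 0.4615 -0.296 ] 2.481 [121.4  43.8] 563
blue z pct [0.01852251 0.02193137 0.02424135 0.02650326 0.02965871]
bed (array([0.54349652, 0.2096022 ]), array([348.8, 272.5]), np.float64(1.5485180521700022))
dark [146 147  93  11 609] (array([0.66424084, 0.21437903]), array([282.9,  23.5]), np.float64(1.5541246720548916)) [0.66405943 0.20799613 0.0451994 ]
dark [213 173  14   6  62] (array([0.5960191 , 0.12761737]), array([41.4, 14.3]), np.float64(1.3780553692225919)) [0.58854578 0.12325243 0.09716331]
dark [233 183  18   9  45] (array([0.5616687 , 0.05956954]), array([54.4, 18.2]), np.float64(1.464885739193808)) [0.56514693 0.05494777 0.04896221]
high [145 147  93  10 541] (array([0.66607727, 0.21707608]), array([282.3,  19.6]), np.float64(1.5499324570249433)) [0.6664465  0.21437397 0.04633171]
high [145 166  98  11 541] (array([0.60468915, 0.20751006]), array([297. ,  20.9]), np.float64(1.5478866166755445)) [0.60601947 0.2295098  0.046348  ]
high [239 202   7  22  83] (array([0.4835611 , 0.05604718]), array([64., 17.]), np.float64(3.098806706990744)) [0.48255379 0.05665239 0.04247839]
high [238 225   7  15  51] (array([0.42504993, 0.05695707]), array([42.4, 16.9]), np.float64(3.0604703699409983)) [0.42817722 0.05729612 0.04272716]
```

View pics/bed0.png

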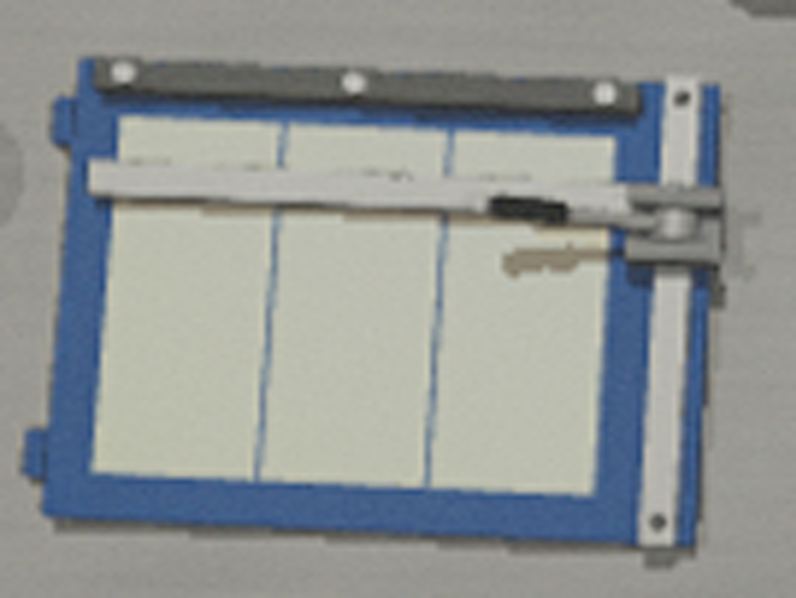

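Call:
step_arm(series=[[0,0,0,0.1437],[0,0,0,0.1437],[0,0,0,0.1437],[0,0,0,0.1437],[0,0,0,0.1437],[0,0,0,0.1437],[0,0,0,0.1437],[0,0,0,0.1437]])

```text
clock: 0.9
eef_pos: [0.2141, 0.4515, 0.2495]
tool_rot: [1.0, -0.014, -0.0, 0.001]
ft_force: [-0.3, -0.4, -0.0]
grip_width: 0.0857
```

Call:
step_arm(series=[[0.02,0.02,0,0],[0.02,0.02,0,0],[0.024,0.02,0,0],[0.024,0.02,0,0],[0.024,0.02,0,0],[0.024,0.02,0,0],[0.024,0.02,0,0],[0.024,0.02,0,0]])

```text
clock: 1.7
eef_pos: [0.3953, 0.2867, 0.2496]
tool_rot: [1.0, -0.011, -0.0, 0.0]
ft_force: [-0.1, 0.1, 0.2]
grip_width: 0.0856
```

Call:
step_arm(series=[[0.024,0.02,0,0],[0.024,0.02,0,0],[0.024,0.02,0,0],[0.024,0.02,0,0],[0.024,0.02,0,0],[0.024,0.02,0,0],[0.024,0.02,0,0],[0.024,0.012,0,0]])

```text
clock: 2.5
eef_pos: [0.584, 0.13, 0.2494]
tool_rot: [1.0, -0.011, -0.001, 0.0]
ft_force: [-0.5, 0.1, 0.4]
grip_width: 0.0853
```

```bash
cat >> h.py <<'E'
def yaw(q=None):
    from scipy.spatial.transform import Rotation as R
    v=R.from_quat(sensors.get_obs()["tool_rot"] if q is None else q).as_matrix()[:,0]; return np.arctan2(v[1],v[0])
def to(x,y,z,t):
    """shift in tool axes (after the roll) from measured pose"""
    o=sensors.get_obs(); d=np.array([x,y,z])-o["eef_pos"]; t0=yaw(); r=t0-t; t_=t
    r=(r+np.pi)%(2*np.pi)-np.pi
    s=[d[0]*np.cos(t_)+d[1]*np.sin(t_), d[0]*np.sin(t_)-d[1]*np.cos(t_), -d[2]]
    j=o["joint_pos"]; print("at",np.round(o["eef_pos"],4),"yaw",round(t0,3),"-> shift mm",np.round(np.array(s)*1000,1),"roll first",round(r,3),"(alt",round(r-np.sign(r)*2*np.pi,3),") j6",round(j[5],2),"clk",round(float(o["clock"]),1),"F",np.round(o["ft_force"],1),"w",round(float(o["grip_width"]),4))
BED=np.array([.542,.205]); PSI=-.022
def bed(x,y): return BED+np.array([[np.cos(PSI),-np.sin(PSI)],[np.sin(PSI),np.cos(PSI)]])@[x,y]
def tobed(w):
    return (np.asarray(w)[...,:2]-BED)@np.array([[np.cos(PSI),-np.sin(PSI)],[np.sin(PSI),np.cos(PSI)]])
E
python3 - <<'E'
from h import *
to(.588,.128,.091,-.022)
i=vision.camera_info("wrist"); p,d=vision.camera("wrist"); np.savez("w1.npz",p=p,d=d,T=i["T"],mtx=i["mtx"])
cv2.imwrite("pics/w1.png",p[:,:,::-1]); P=cloud(i,d)
pi=p.astype(int)
m=(p.max(2)<70)&(P[...,2]>.07)&(P[...,2]<.125)&(P[...,1]>.06); n,l,st,_=cv2.connectedComponentsWithStats(m.astype(np.uint8))
for k in range(1,n):
    if st[k,4]>100: print(st[k],np.nanmedian(P[l==k],axis=0),np.nanpercentile(P[l==k],[3,97],axis=0))
E
```

```text
at [0.584  0.13   0.2494] yaw -0.023 -> shift mm [  4.1   1.9 158.4] roll first -0.001 (alt 6.282 ) j6 1.81 clk 2.5 F [-0.5  0.1  0.4] w 0.0853
[258 163  16  41 591] [0.58826725 0.12982412 0.10031818] [[0.58209269 0.10858902 0.0891981 ]
 [0.59492438 0.14586192 0.10668154]]
```

View pics/w1.png

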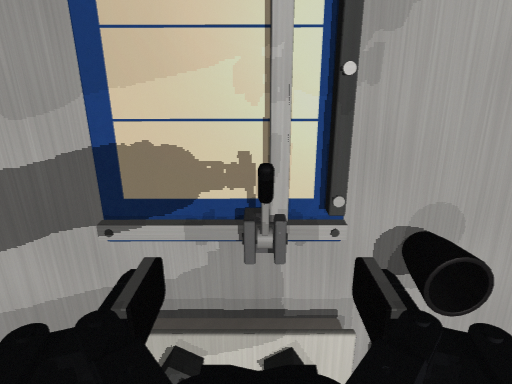

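The wrist picture shows the grip at (265,183), lying along the bar, clear of the head. Its measured position agrees with the estimate, so I descend and pinch it.

Call:
step_arm(series=[[0.002,0.001,0.02,0],[0.002,0.001,0.02,0],[0,0,0.02,0],[0,0,0.02,0],[0,0,0.02,0],[0,0,0.02,0],[0,0,0.02,0],[0,0,0.018,0]], fingers=0.05)

```text
clock: 3.35
eef_pos: [0.5865, 0.1296, 0.0904]
tool_rot: [1.0, -0.011, -0.001, 0.0]
ft_force: [-0.4, 1.3, 0.4]
grip_width: 0.0499
```

Call:
step_arm(series=[[0,0,0,0],[0,0,0,0],[0,0,0,0],[0,0,0,0],[0,0,0,0],[0,0,0,0],[0,0,0,0],[0,0,0,0]], fingers=0.0)

```text
clock: 4.15
eef_pos: [0.5884, 0.1295, 0.0927]
tool_rot: [1.0, -0.011, 0.001, 0.0]
ft_force: [5.0, -1.7, 0.2]
grip_width: 0.013
```

```bash
python3 - <<'E'
from h import *
to(.588,.128,.091,-.022)
a=.45; L=82
for k in range(1,15):
    b=a+.1; print(k,round(-L*(np.cos(b)-np.cos(a)),1),round(-L*(np.sin(b)-np.sin(a)),1)); a=b
E
```

```text
at [0.5884 0.1295 0.0927] yaw -0.022 -> shift mm [-0.3  1.5  1.7] roll first 0.0 (alt -6.283 ) j6 1.81 clk 4.2 F [ 5.  -1.7  0.2] w 0.013
1 3.9 -7.2
2 4.6 -6.8
3 5.3 -6.3
4 5.9 -5.7
5 6.4 -5.1
6 6.9 -4.4
7 7.3 -3.7
8 7.6 -3.0
9 7.9 -2.2
10 8.1 -1.4
11 8.2 -0.6
12 8.2 0.2
13 8.1 1.1
14 8.0 1.9
```

Call:
step_arm(series=[[0,0.0039,-0.0072,0],[0,0.0046,-0.0068,0],[0,0.0053,-0.0063,0],[0,0.0059,-0.0057,0],[0,0.0064,-0.0051,0],[0,0.0069,-0.0044,0],[0,0.0073,-0.0037,0],[0,0.0076,-0.003,0]])

```text
clock: 4.95
eef_pos: [0.585, 0.0822, 0.1344]
tool_rot: [1.0, -0.01, -0.001, -0.001]
ft_force: [-1.2, 7.4, -8.8]
grip_width: 0.013
```

Call:
step_arm(series=[[0,0.0079,-0.0022,0],[0,0.0081,-0.0014,0],[0,0.0082,-0.0006,0],[0,0.0082,0.0002,0],[0,0.0081,0.0011,0],[0,0.006,0.0014,0],[0,0,0,0],[0,0,0,0]])

```text
clock: 5.75
eef_pos: [0.5855, 0.0357, 0.1378]
tool_rot: [1.0, -0.011, 0.001, -0.001]
ft_force: [-0.9, 5.0, 0.0]
grip_width: 0.013
```

Call:
step_arm(series=[[-0.008,0,0,0],[-0.016,0,0,0],[-0.018,0,0,0],[-0.02,0,0,0],[-0.02,0,0,0],[-0.02,0,0,0],[-0.018,0,0,0],[-0.01,0,0,0]])

```text
clock: 6.55
eef_pos: [0.4557, 0.0385, 0.1379]
tool_rot: [1.0, -0.011, 0.002, -0.001]
ft_force: [3.0, 5.6, -3.2]
grip_width: 0.0134
```

Call:
step_arm(series=[[0,0,0,0],[0,0,0,0],[0,0,0,0],[0,0,0,0],[0,0,0,0],[0,0,0,0],[0,0,0,0],[0,0,0,0]], fingers=0.04)

```text
clock: 7.35
eef_pos: [0.4553, 0.0381, 0.1356]
tool_rot: [1.0, -0.011, -0.0, 0.0]
ft_force: [-0.2, 0.4, -0.2]
grip_width: 0.0401
```

Call:
step_arm(series=[[0,0,-0.01,0],[0,0,-0.02,0],[0,0,-0.02,0],[0,0,-0.03,0],[0,0,-0.03,0],[0,0,-0.02,0],[0,0,0,0],[0,0,0,0]], fingers=0.07)

```text
clock: 8.15
eef_pos: [0.4555, 0.0381, 0.2661]
tool_rot: [1.0, -0.011, 0.001, -0.0]
ft_force: [0.1, 0.3, -0.2]
grip_width: 0.07
```

```bash
python3 - <<'E'
from h import *
i=vision.camera_info("top"); p,d=vision.camera("top"); cv2.imwrite("pics/t2.png",cv2.resize(p[100:270,120:420],None,fx=2.6,fy=2.6)[:,:,::-1]); P=cloud(i,d)
for m in moulds(i,p,d,cast(i,[[525/1.5625,307/1.5625]],.05)[0]): print(np.round(m[0],4),round(m[1],3),m[2],m[4])
W=cast(i,np.argwhere(np.ones(d.shape))[:,::-1],.047).reshape(*d.shape,3)
B=tobed(W); t=(np.abs(P[...,2]-.047)<.009)&(abs(B[...,0])<.14)&(B[...,1]>-.1)&(B[...,1]<.17)
n,l,st,_=cv2.connectedComponentsWithStats(t.astype(np.uint8))
for k in range(1,n):
    if st[k,4]>100: print(st[k],rect(W[l==k]),rect(B[l==k]))
m=moulds(i,p,d,cast(i,[[525/1.5625,307/1.5625]],.05)[0])
to(.4631,-.1451,.15,-2.126-1.5708)
E
```

```text
[ 0.6216 -0.1507] -1.054 [125.   44.4] 543
[ 0.6096 -0.3   ] -2.017 [122.4  47.4] 590
[ 0.4628 -0.1439] -2.123 [120.7  43.7] 548
[ 0.4615 -0.296 ] 2.481 [121.4  43.9] 566
[145 147  84  10 513] (array([0.66653503, 0.23081023]), array([254.8,  20.1]), np.float64(1.551166565874086)) (array([0.12393713, 0.02854353]), array([254.8,  20.1]), np.float64(1.5731665237803847))
[141 210  81  11 537] (array([0.47065997, 0.23942294]), array([242.5,  20.5]), np.float64(1.5486980818596916)) (array([-0.07208007,  0.03284525]), array([242.5,  20.5]), np.float64(1.5706983224667816))
at [0.4549 0.038  0.2652] yaw -0.022 -> shift mm [-103.5 -151.3  115.2] roll first -2.608 (alt 3.675 ) j6 1.68 clk 8.2 F [ 0.1  0.1 -0.8] w 0.0698
```

View pics/t2.png

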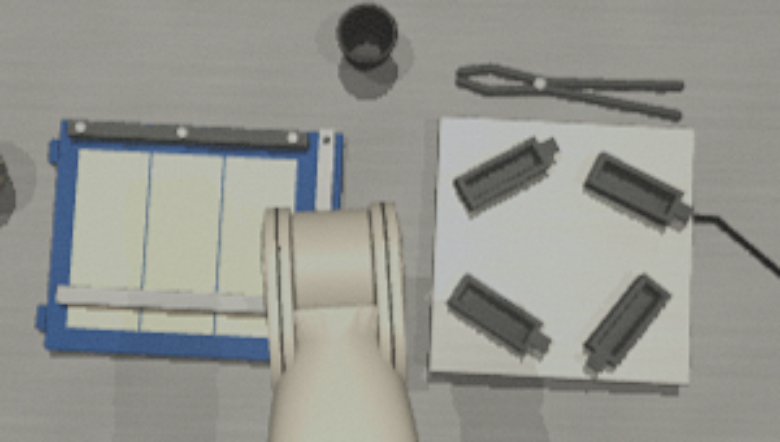

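Call:
step_arm(series=[[0.002,0.036,0,0],[0.003,0.036,0,0],[0.003,0.036,0,0],[0.002,0.036,0,0],[0.002,0.038,0,0],[0,0,0,-0.145],[0,0,0,-0.145],[0,0,0,-0.145]])

```text
clock: 9.0
eef_pos: [0.4624, -0.1445, 0.2638]
tool_rot: [0.978, 0.208, -0.002, -0.001]
ft_force: [0.6, -0.8, -0.3]
grip_width: 0.0701
```

Call:
step_arm(series=[[0,0,0,-0.145],[0,0,0,-0.145],[0,0,0,-0.145],[0,0,0,-0.145],[0,0,0,-0.145],[0,0,0,-0.145],[0,0,0,-0.145],[0,0,0,-0.145]])

```text
clock: 9.8
eef_pos: [0.4625, -0.1439, 0.264]
tool_rot: [0.704, 0.71, -0.001, -0.002]
ft_force: [-0.3, 0.6, -0.1]
grip_width: 0.0696
```

Call:
step_arm(series=[[0,0,0,-0.145],[0,0,0,-0.145],[0,0,0,-0.145],[0,0,0,-0.145],[0,0,0,-0.145],[0,0,0,-0.145],[0,0,0,-0.143],[0,0,0,0]])

```text
clock: 10.6
eef_pos: [0.4626, -0.1439, 0.2641]
tool_rot: [0.274, 0.962, 0.0, -0.002]
ft_force: [-0.2, -0.3, -0.0]
grip_width: 0.0699
```

```bash
cat >> h.py <<'E'
def wm(cx,cy,zr=.082,name=None,half=.09):
    """mould near (cx,cy) seen by the wrist camera; points from depth near the rim height"""
    i=vision.camera_info("wrist"); p,d=vision.camera("wrist")
    if name: cv2.imwrite(f"pics/{name}.png",p[:,:,::-1])
    P=cloud(i,d); W=cast(i,np.argwhere(np.ones(d.shape))[:,::-1],zr).reshape(*d.shape,3)
    m=(np.abs(P[...,2]-zr)<.007)&(np.abs(W[...,0]-cx)<half)&(np.abs(W[...,1]-cy)<half)&(p.max(2)<150)
    n,l,st,_=cv2.connectedComponentsWithStats(cv2.morphologyEx(m.astype(np.uint8),cv2.MORPH_CLOSE,np.ones((5,5))))
    for k in range(1,n):
        if st[k,4]<300: continue
        Q=W[l==k]; c,s,a=rect(Q); e=np.array([np.cos(a),np.sin(a)]); q=(Q[:,:2]-c)@e; pe=np.array([-e[1],e[0]])
        h=s[0]/2000; w=lambda k:np.ptp(((Q[:,:2]-c)@pe)[k])
        if w(q>h-.014)>w(q<-h+.014): e=-e
        print("mould",np.round(c-e*.009,4),"yaw",round(float(np.arctan2(e[1],e[0])),3),s,"box",st[k],"z",round(float(np.nanmedian(P[l==k][:,2])),3))
E
python3 - <<'E'
from h import *
wm(.463,-.1445,name="w3"); to(.4629,-.1442,.077,-2.125-1.5708)
E
```

```text
mould [ 0.4642 -0.146 ] yaw -2.125 [121.7  40. ] box [ 232   95   44  127 2783] z 0.082
at [ 0.4627 -0.1439  0.2644] yaw 2.584 -> shift mm [-3.000e-01 -1.000e-01  1.874e+02] roll first -0.004 (alt 6.279 ) j6 -1.31 clk 10.7 F [ 0.2  0.1 -0. ] w 0.0699
```

View pics/w3.png

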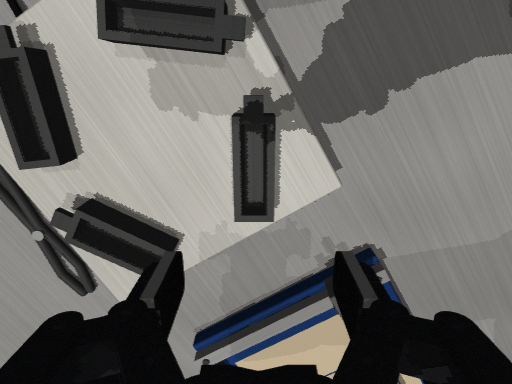

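The wrist picture shows the mould upright at (253,165), lug pointing up. Next I descend, close and lift.

Call:
step_arm(series=[[-0.0024,-0.001,0.024,0],[0,0,0.026,0],[0,0,0.026,0],[0,0,0.026,0],[0,0,0.026,0],[0,0,0.026,0],[0,0,0.022,0],[0,0,0.014,0]])

```text
clock: 11.45
eef_pos: [0.4632, -0.1457, 0.0733]
tool_rot: [0.276, 0.961, 0.0, -0.002]
ft_force: [0.2, 0.4, -0.5]
grip_width: 0.0699
```

Call:
step_arm(series=[[0,0,0,0],[0,0,0,0],[0,0,0,0],[0,0,0,0],[0,0,0,0],[0,0,0,0],[0,0,0,0],[0,0,0,0]], fingers=0.0)

```text
clock: 12.25
eef_pos: [0.4651, -0.1463, 0.0761]
tool_rot: [0.274, 0.962, 0.0, 0.0]
ft_force: [-1.1, -0.1, 0.7]
grip_width: 0.0389
```

Call:
step_arm(series=[[0,0,-0.01,0],[0,0,-0.015,0],[0,0,-0.02,0],[0,0,-0.02,0],[0,0,-0.02,0],[0,0,-0.015,0],[0,0,0,0],[0,0,0,0]])

```text
clock: 13.05
eef_pos: [0.4648, -0.1462, 0.1756]
tool_rot: [0.274, 0.962, -0.0, 0.0]
ft_force: [-0.8, -0.4, -5.4]
grip_width: 0.0388
```

```bash
python3 - <<'E'
from h import *
w=bed(.059,-.088); print(w); to(w[0],w[1],.051,1.549)
E
```

```text
[0.59904988 0.1157234 ]
at [ 0.4648 -0.1462  0.1756] yaw 2.586 -> shift mm [264.8 128.5 124.6] roll first 1.037 (alt -5.246 ) j6 -1.32 clk 13.1 F [-0.8 -0.4 -5.4] w 0.0388
```

Call:
step_arm(series=[[0,0,-0.01,0.148],[0,0,-0.01,0.148],[0,0,-0.01,0.148],[0,0,0,0.148],[0,0,0,0.148],[0,0,0,0.148],[0,0,0,0.149],[0,0,0,0]])

```text
clock: 13.85
eef_pos: [0.464, -0.146, 0.2042]
tool_rot: [0.715, 0.7, -0.001, -0.001]
ft_force: [-0.3, -0.7, -4.0]
grip_width: 0.0394
```

Call:
step_arm(series=[[0.02,0.01,0,0],[0.033,0.016,0,0],[0.038,0.018,0,0],[0.039,0.019,0,0],[0.039,0.019,0,0],[0.038,0.018,0,0],[0.035,0.017,0,0],[0.0228,0.0115,0,0]])

```text
clock: 14.65
eef_pos: [0.5994, 0.1185, 0.2041]
tool_rot: [0.713, 0.702, -0.001, -0.001]
ft_force: [-0.3, -0.4, -4.2]
grip_width: 0.0387
```

```bash
python3 - <<'E'
from h import *
w=bed(.059,-.088); to(w[0],w[1],.051,1.549)
E
```

```text
at [0.5994 0.1185 0.2041] yaw 1.555 -> shift mm [ -2.8  -0.3 153.1] roll first 0.006 (alt -6.277 ) j6 0.21 clk 14.7 F [-0.3 -0.4 -4.2] w 0.0387
```

Call:
step_arm(series=[[-0.0028,-0.003,0.02,0.006],[0,0,0.024,0],[0,0,0.024,0],[0,0,0.024,0],[0,0,0.024,0],[0,0,0.018,0],[0,0,0.01,0],[0,0,0.004,0]])

```text
clock: 15.45
eef_pos: [0.5947, 0.1128, 0.0557]
tool_rot: [0.716, 0.698, -0.002, -0.001]
ft_force: [-0.4, -0.0, -4.4]
grip_width: 0.0389
```

Call:
step_arm(series=[[0,0,0.002,0],[0,0,0.002,0],[0,0,0.0005,0],[0,0,0,0],[0,0,0,0],[0,0,0,0],[0,0,0,0],[0,0,0,0]])

```text
clock: 16.25
eef_pos: [0.596, 0.113, 0.0533]
tool_rot: [0.717, 0.697, 0.0, 0.0]
ft_force: [-0.3, 0.0, -4.2]
grip_width: 0.0385
```

Call:
step_arm(series=[[0,0,0.001,0],[0,0,0.001,0],[0,0,0.0005,0],[0,0,0,0],[0,0,0,0],[0,0,0,0],[0,0,0,0],[0,0,0,0]])

```text
clock: 17.05
eef_pos: [0.5961, 0.113, 0.0511]
tool_rot: [0.717, 0.697, 0.0, 0.0]
ft_force: [-2.3, -0.9, 2.6]
grip_width: 0.0389
```

Call:
step_arm(series=[[0,0,0,0],[0,0,0,0],[0,0,0,0],[0,0,0,0],[0,0,0,0],[0,0,0,0],[0,0,0,0],[0,0,0,0]], fingers=0.056)

```text
clock: 17.85
eef_pos: [0.596, 0.113, 0.0507]
tool_rot: [0.717, 0.697, 0.0, 0.0]
ft_force: [1.1, -0.2, 0.3]
grip_width: 0.0559
```

Call:
step_arm(series=[[0,0,-0.01,0],[0,0,-0.02,0],[0,0,-0.03,0],[0,0,-0.03,0],[0,0,-0.03,0],[0,0,-0.03,0],[0,0,-0.03,0],[0,0,-0.03,0]])

```text
clock: 18.65
eef_pos: [0.5958, 0.113, 0.263]
tool_rot: [0.717, 0.697, 0.0, 0.0]
ft_force: [0.3, -0.1, -0.4]
grip_width: 0.0561
```

```bash
python3 - <<'E'
from h import *
wm(.596,.113,zr=.057); print(bed(.056,-.088))
i=vision.camera_info("top"); p,d=vision.camera("top")
for m in moulds(i,p,d,cast(i,[[525/1.5625,307/1.5625]],.05)[0]): print(np.round(m[0],4),round(m[1],3),m[2],m[4])
to(.622,-.151,.264,-1.05-1.5708)
E
```

```text
mould [0.5952 0.1136] yaw 3.115 [121.9  39.9] box [ 238   95   41  119 2430] z 0.057
[0.5960506  0.11578939]
[ 0.6214 -0.15  ] -1.054 [126.4  43.9] 544
[ 0.6096 -0.3   ] -2.019 [122.3  47.4] 593
[ 0.4609 -0.2956] 2.481 [122.8  43.9] 569
at [0.5982 0.1134 0.2671] yaw 1.543 -> shift mm [ 111.  -241.2    3.1] roll first -2.119 (alt 4.164 ) j6 0.21 clk 18.8 F [ 0.3  0.3 -0.2] w 0.0556
```

Call:
step_arm(series=[[-0.02,0.003,0,0],[-0.033,0.004,0,0],[-0.038,0.005,0,0],[-0.04,0.005,0,0],[-0.04,0.005,0,0],[-0.038,0.005,0,0],[-0.033,0.004,0,0],[-0.022,0.002,0,0]], fingers=0.07)

```text
clock: 19.55
eef_pos: [0.6213, -0.1544, 0.2602]
tool_rot: [0.717, 0.697, -0.0, -0.0]
ft_force: [0.1, 0.2, 0.2]
grip_width: 0.0699
```

Call:
step_arm(series=[[0,0,0,-0.142],[0,0,0,-0.142],[0,0,0,-0.142],[0,0,0,-0.142],[0,0,0,-0.142],[0,0,0,-0.142],[0,0,0,-0.142],[0,0,0,-0.142]])

```text
clock: 20.35
eef_pos: [0.6214, -0.1517, 0.2603]
tool_rot: [0.226, 0.974, 0.0, -0.0]
ft_force: [-0.9, -0.5, 0.8]
grip_width: 0.0697
```

Call:
step_arm(series=[[0,0,0,-0.142],[0,0,0,-0.142],[0,0,0,-0.142],[0,0,0,-0.142],[0,0,0,-0.142],[0,0,0,-0.142],[0,0,0,-0.131],[0,0,0,0]])

```text
clock: 21.15
eef_pos: [0.6214, -0.1518, 0.2604]
tool_rot: [-0.257, 0.966, 0.0, -0.0]
ft_force: [-0.5, 1.1, -0.5]
grip_width: 0.0702
```

```bash
python3 - <<'E'
from h import *
wm(.622,-.151); to(.622,-.151,.074,-1.05-1.5708)
E
```

```text
mould [ 0.6502 -0.1336] yaw -1.032 [121.9  40.5] box [ 196   96   49  128 2918] z 0.082
at [ 0.6215 -0.1518  0.2604] yaw -2.623 -> shift mm [ -0.8   0.4 186.4] roll first -0.003 (alt 6.281 ) j6 -2.33 clk 21.2 F [-0.3 -0.5 -0.3] w 0.07
```

```bash
python3 - <<'E'
from h import *
wm(.645,-.135,name="w5"); to(.6502,-.1336,.074,-2.603)
E
```

```text
mould [ 0.6503 -0.1337] yaw -1.032 [122.   40.4] box [ 196   96   49  128 2911] z 0.082
at [ 0.6215 -0.1518  0.2605] yaw -2.624 -> shift mm [-33.9   0.9 186.5] roll first -0.021 (alt 6.263 ) j6 -2.33 clk 21.2 F [-0.6 -0.2  0.2] w 0.07
```

View pics/w5.png

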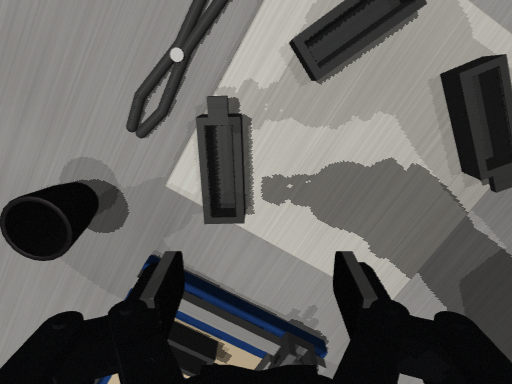

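The picture shows that this mould was knocked aside; it still lies flat on the plate at (222,165). I correct for that and grasp it.

Call:
step_arm(series=[[-0.017,0.0009,0,-0.021],[-0.017,0,0.02,0],[0,0,0.03,0],[0,0,0.032,0],[0,0,0.032,0],[0,0,0.032,0],[0,0,0.026,0],[0,0,0.014,0]])

```text
clock: 22.05
eef_pos: [0.6488, -0.1334, 0.0716]
tool_rot: [-0.267, 0.964, 0.001, -0.002]
ft_force: [0.2, -0.5, 0.1]
grip_width: 0.0699
```

Call:
step_arm(series=[[0,0,0,0],[0,0,0,0],[0,0,0,0],[0,0,0,0],[0,0,0,0],[0,0,0,0],[0,0,0,0],[0,0,0,0]], fingers=0.0)

```text
clock: 22.85
eef_pos: [0.6515, -0.134, 0.0761]
tool_rot: [-0.268, 0.964, -0.001, 0.001]
ft_force: [-0.7, -0.2, 6.1]
grip_width: 0.0392
```

Call:
step_arm(series=[[0,0,-0.01,0],[0,0,-0.015,0],[0,0,-0.02,0],[0,0,-0.025,0],[0,0,-0.025,0],[0,0,-0.025,0],[0,0,-0.015,0],[0,0,0,0]])

```text
clock: 23.65
eef_pos: [0.6515, -0.134, 0.2122]
tool_rot: [-0.268, 0.964, -0.001, 0.002]
ft_force: [-0.2, -0.5, -3.7]
grip_width: 0.0391
```

```bash
python3 - <<'E'
from h import *
w=bed(.056,-.016); print(w); to(w[0],w[1],.051,1.549)
E
```

```text
[0.59763448 0.18777197]
at [ 0.6515 -0.134   0.2122] yaw -2.6 -> shift mm [320.5 -60.9 161.2] roll first 2.134 (alt -4.149 ) j6 -2.32 clk 23.6 F [-0.2 -0.5 -3.7] w 0.0391
```

Call:
step_arm(series=[[0,0,0,0.1423],[0,0,0,0.1423],[0,0,0,0.1423],[0,0,0,0.1423],[0,0,0,0.1423],[0,0,0,0.1423],[0,0,0,0.1423],[0,0,0,0.1423]])

```text
clock: 24.45
eef_pos: [0.6495, -0.1336, 0.2072]
tool_rot: [0.297, 0.955, -0.0, -0.002]
ft_force: [0.5, 0.1, -3.5]
grip_width: 0.0392
```

Call:
step_arm(series=[[0,0,0,0.1423],[0,0,0,0.1423],[0,0,0,0.1423],[0,0,0,0.1423],[0,0,0,0.1423],[0,0,0,0.1423],[0,0,0,0.1423],[0.02,-0.004,0,0]])

```text
clock: 25.25
eef_pos: [0.6461, -0.1156, 0.2071]
tool_rot: [0.717, 0.698, -0.002, -0.001]
ft_force: [-0.2, 0.2, -3.2]
grip_width: 0.039
```

Call:
step_arm(series=[[0.03,-0.006,0,0],[0.04,-0.008,0,0],[0.042,-0.008,0,0],[0.042,-0.008,0,0],[0.042,-0.008,0,0],[0.042,-0.008,0,0],[0.038,-0.007,0,0],[0.024,-0.004,0,0]])

```text
clock: 26.05
eef_pos: [0.5943, 0.191, 0.2081]
tool_rot: [0.713, 0.701, -0.001, -0.001]
ft_force: [-0.5, -0.9, -4.4]
grip_width: 0.0389
```

```bash
python3 - <<'E'
from h import *
w=bed(.056,-.016); to(w[0],w[1],.051,1.549)
E
```

```text
at [0.5943 0.191  0.2081] yaw 1.554 -> shift mm [ -3.2   3.4 157.1] roll first 0.005 (alt -6.278 ) j6 0.33 clk 26.1 F [-0.5 -0.9 -4.4] w 0.0389
```

Call:
step_arm(series=[[-0.003,0.002,0.02,0.005],[0,0,0.025,0],[0,0,0.028,0],[0,0,0.028,0],[0,0,0.025,0],[0,0,0.016,0],[0,0,0.008,0],[0,0,0.003,0]])

```text
clock: 26.85
eef_pos: [0.597, 0.1845, 0.0548]
tool_rot: [0.716, 0.698, -0.002, -0.001]
ft_force: [-0.2, 0.1, -3.2]
grip_width: 0.0388
```

Call:
step_arm(series=[[0,0,0.001,0],[0,0,0.001,0],[0,0,0.001,0],[0,0,0,0],[0,0,0,0],[0,0,0,0],[0,0,0,0],[0,0,0,0]])

```text
clock: 27.65
eef_pos: [0.5986, 0.1844, 0.0538]
tool_rot: [0.717, 0.698, 0.0, 0.0]
ft_force: [0.3, 0.8, -3.4]
grip_width: 0.0391
```

Call:
step_arm(series=[[0,0,0.001,0],[0,0,0.001,0],[0,0,0.001,0],[0,0,0,0],[0,0,0,0],[0,0,0,0],[0,0,0,0],[0,0,0,0]])

```text
clock: 28.45
eef_pos: [0.5986, 0.1844, 0.0511]
tool_rot: [0.717, 0.698, 0.0, 0.0]
ft_force: [-2.6, -1.4, 4.7]
grip_width: 0.0387
```

Call:
step_arm(series=[[0,0,0,0],[0,0,0,0],[0,0,0,0],[0,0,0,0],[0,0,0,0],[0,0,0,0],[0,0,0,0],[0,0,0,0]], fingers=0.053)

```text
clock: 29.25
eef_pos: [0.5986, 0.1844, 0.0507]
tool_rot: [0.717, 0.698, -0.0, 0.0]
ft_force: [-0.5, -0.9, 0.5]
grip_width: 0.0527
```

Call:
step_arm(series=[[0,0,-0.01,0],[0,0,-0.02,0],[0,0,-0.03,0],[0,0,-0.03,0],[0,0,-0.03,0],[0,0,-0.03,0],[0,0,-0.03,0],[0,0,-0.03,0]])

```text
clock: 30.05
eef_pos: [0.5984, 0.1843, 0.2631]
tool_rot: [0.717, 0.698, 0.001, 0.0]
ft_force: [0.5, 1.0, 0.2]
grip_width: 0.0532
```

```bash
python3 - <<'E'
from h import *
wm(.597,.16,zr=.057,half=.12); print(bed(.056,-.016))
i=vision.camera_info("top"); p,d=vision.camera("top")
for m in moulds(i,p,d,cast(i,[[525/1.5625,307/1.5625]],.05)[0]): print(np.round(m[0],4),round(m[1],3),m[2],m[4])
to(.611,-.302,.26,-2.02-1.5708)
E
```

```text
mould [0.5948 0.1143] yaw 3.116 [121.6  41.2] box [ 165   94   47  119 2599] z 0.057
mould [0.5968 0.1851] yaw 3.113 [121.6  39.9] box [ 239   94   41  119 2418] z 0.057
[0.59763448 0.18777197]
[ 0.6093 -0.2997] -2.035 [122.5  47.1] 589
[ 0.4615 -0.296 ] 2.481 [121.4  43.8] 570
at [0.6007 0.1851 0.2673] yaw 1.544 -> shift mm [-220.8 -434.3    7.3] roll first -1.148 (alt 5.135 ) j6 0.33 clk 30.1 F [-0.1 -0.7  1. ] w 0.0531
```

Call:
step_arm(series=[[-0.025,0.002,0,0],[-0.04,0.002,0,0],[-0.044,0.002,0,0],[-0.044,0.002,0,0],[-0.044,0.002,0,0],[-0.044,0.002,0,0],[-0.044,0.002,0,0],[-0.044,0.002,0,0]], fingers=0.07)

```text
clock: 30.95
eef_pos: [0.6052, -0.1466, 0.2606]
tool_rot: [0.717, 0.698, -0.0, -0.0]
ft_force: [0.6, 0.5, 0.0]
grip_width: 0.0701
```

Call:
step_arm(series=[[-0.044,0.002,0,0],[-0.044,0.002,0,0],[-0.04,0.003,0,0],[-0.028,0.002,0,0],[0,0,0,-0.142],[0,0,0,-0.142],[0,0,0,-0.142],[0,0,0,-0.142]])

```text
clock: 31.75
eef_pos: [0.6101, -0.3012, 0.2602]
tool_rot: [0.49, 0.872, -0.0, -0.001]
ft_force: [-0.9, -1.0, 0.4]
grip_width: 0.0701
```

Call:
step_arm(series=[[0,0,0,-0.142],[0,0,0,-0.142],[0,0,0,-0.142],[0,0,0,-0.142],[0,0,0,0],[0,0,0,0],[0,0,0,0],[0,0,0,0]])

```text
clock: 32.55
eef_pos: [0.6105, -0.3011, 0.2607]
tool_rot: [0.229, 0.973, 0.0, -0.0]
ft_force: [-0.3, -0.2, -0.4]
grip_width: 0.07
```

```bash
python3 - <<'E'
from h import *
wm(.611,-.302); to(.611,-.302,.074,-2.03-1.5708)
E
```

```text
mould [ 0.6122 -0.3036] yaw -2.019 [122.3  40. ] box [ 231   94   45  129 2896] z 0.082
at [ 0.6105 -0.3011  0.2607] yaw 2.679 -> shift mm [ -0.9  -0.6 186.7] roll first -0.003 (alt 6.28 ) j6 -1.57 clk 32.6 F [-0.2  0.4 -0. ] w 0.07
```

Call:
step_arm(series=[[-0.0026,-0.0015,0.012,-0.014],[0,0,0.026,0],[0,0,0.03,0],[0,0,0.03,0],[0,0,0.03,0],[0,0,0.028,0],[0,0,0.02,0],[0,0,0.01,0]])

```text
clock: 33.4
eef_pos: [0.6103, -0.3028, 0.0709]
tool_rot: [0.222, 0.975, 0.001, -0.003]
ft_force: [-0.8, 0.0, -0.2]
grip_width: 0.0699
```

Call:
step_arm(series=[[0,0,0,0],[0,0,0,0],[0,0,0,0],[0,0,0,0],[0,0,0,0],[0,0,0,0],[0,0,0,0],[0,0,0,0]], fingers=0.0)

```text
clock: 34.2
eef_pos: [0.6129, -0.3039, 0.0759]
tool_rot: [0.222, 0.975, -0.0, 0.001]
ft_force: [1.1, -0.9, 4.5]
grip_width: 0.0389
```

Call:
step_arm(series=[[0,0,-0.01,0],[0,0,-0.015,0],[0,0,-0.02,0],[0,0,-0.025,0],[0,0,-0.025,0],[0,0,-0.025,0],[0,0,-0.01,0],[0,0,0,0]])

```text
clock: 35.0
eef_pos: [0.6126, -0.3038, 0.206]
tool_rot: [0.222, 0.975, -0.0, 0.001]
ft_force: [0.6, 0.5, -4.2]
grip_width: 0.039
```

```bash
python3 - <<'E'
from h import *
w=bed(.056,.055); print(w); to(w[0],w[1],.051,1.549)
E
```

```text
[0.59919635 0.25875479]
at [ 0.6126 -0.3038  0.206 ] yaw 2.694 -> shift mm [562.1 -25.7 155. ] roll first 1.145 (alt -5.138 ) j6 -1.58 clk 35.0 F [ 0.6  0.5 -4.2] w 0.039
```

Call:
step_arm(series=[[0,0,0,0.1431],[0,0,0,0.1431],[0,0,0,0.1431],[0,0,0,0.1431],[0,0,0,0.1431],[0,0,0,0.1431],[0,0,0,0.1431],[0,0,0,0.1431]])

```text
clock: 35.8
eef_pos: [0.611, -0.303, 0.2016]
tool_rot: [0.717, 0.697, -0.001, -0.002]
ft_force: [-0.5, -0.2, -4.2]
grip_width: 0.0388
```

Call:
step_arm(series=[[0.025,-0.0017,0,0],[0.035,-0.0017,0,0],[0.042,-0.0017,0,0],[0.042,-0.0017,0,0],[0.042,-0.0017,0,0],[0.042,-0.0017,0,0],[0.042,-0.0017,0,0],[0.042,-0.0017,0,0]])

```text
clock: 36.6
eef_pos: [0.6037, 0.0102, 0.2022]
tool_rot: [0.715, 0.699, -0.002, -0.002]
ft_force: [-0.4, 1.0, -4.2]
grip_width: 0.039
```

Call:
step_arm(series=[[0.042,-0.0017,0,0],[0.042,-0.0017,0,0],[0.042,-0.0017,0,0],[0.042,-0.0017,0,0],[0.042,-0.0017,0,0],[0.028,-0.0017,0,0],[0.012,-0.0017,0,0],[0,0,0,0]])

```text
clock: 37.4
eef_pos: [0.5975, 0.2602, 0.2023]
tool_rot: [0.714, 0.7, -0.002, -0.001]
ft_force: [-0.3, -1.0, -4.8]
grip_width: 0.0389
```

```bash
python3 - <<'E'
from h import *
w=bed(.056,.055); to(w[0],w[1],.051,1.549)
E
```

```text
at [0.5975 0.2602 0.2023] yaw 1.552 -> shift mm [ -1.4   1.8 151.3] roll first 0.003 (alt -6.28 ) j6 0.43 clk 37.4 F [-0.3 -1.  -4.8] w 0.0389
```

Call:
step_arm(series=[[0.002,0,0.018,0],[0,0,0.025,0],[0,0,0.028,0],[0,0,0.028,0],[0,0,0.025,0],[0,0,0.014,0],[0,0,0.006,0],[0,0,0.003,0]])

```text
clock: 38.2
eef_pos: [0.5991, 0.2599, 0.0575]
tool_rot: [0.715, 0.699, -0.0, 0.0]
ft_force: [0.3, 0.3, -5.1]
grip_width: 0.0387
```

Call:
step_arm(series=[[0,0,0.001,0],[0,0,0.001,0],[0,0,0,0],[0,0,0,0],[0,0,0,0],[0,0,0,0],[0,0,0,0],[0,0,0,0]])

```text
clock: 39.0
eef_pos: [0.5989, 0.2608, 0.0557]
tool_rot: [0.715, 0.699, -0.0, -0.0]
ft_force: [0.2, -0.8, -4.5]
grip_width: 0.0387
```

Call:
step_arm(series=[[0,0,0.0015,0],[0,0,0.0015,0],[0,0,0.001,0],[0,0,0.001,0],[0,0,0,0],[0,0,0,0],[0,0,0,0],[0,0,0,0]])

```text
clock: 39.8
eef_pos: [0.5989, 0.2608, 0.0509]
tool_rot: [0.715, 0.699, -0.0, -0.0]
ft_force: [-1.3, -0.5, -1.4]
grip_width: 0.0391
```

Call:
step_arm(series=[[0,0,0,0],[0,0,0,0],[0,0,0,0],[0,0,0,0],[0,0,0,0],[0,0,0,0],[0,0,0,0],[0,0,0,0]], fingers=0.053)

```text
clock: 40.6
eef_pos: [0.5989, 0.2608, 0.0507]
tool_rot: [0.715, 0.699, 0.0, 0.0]
ft_force: [0.4, 0.7, -0.6]
grip_width: 0.0529
```

Call:
step_arm(series=[[0,0,-0.01,0],[0,0,-0.02,0],[0,0,-0.03,0],[0,0,-0.03,0],[0,0,-0.03,0],[0,0,-0.03,0],[0,0,-0.03,0],[0,0,-0.03,0]])

```text
clock: 41.4
eef_pos: [0.5988, 0.2608, 0.2631]
tool_rot: [0.715, 0.699, 0.001, 0.0]
ft_force: [0.0, 0.8, -0.9]
grip_width: 0.0527
```

```bash
python3 - <<'E'
from h import *
wm(.597,.22,zr=.057,half=.12)
i=vision.camera_info("top"); p,d=vision.camera("top")
for m in moulds(i,p,d,cast(i,[[525/1.5625,307/1.5625]],.05)[0]): print(np.round(m[0],4),round(m[1],3),m[2],m[4])
to(.4625,-.298,.26,2.481-1.5708)
E
```

```text
mould [0.595  0.1177] yaw 3.119 [121.8  37.6] box [  92   95   50  119 2305] z 0.057
mould [0.5965 0.1857] yaw 3.114 [122.   41.3] box [ 160   95   47  119 2641] z 0.057
mould [0.5976 0.2613] yaw 3.124 [120.8  39.7] box [ 238   95   41  118 2384] z 0.057
[ 0.4617 -0.2957] 2.481 [121.4  43.1] 568
at [0.6009 0.2617 0.2675] yaw 1.549 -> shift mm [-526.9  234.1    7.5] roll first 0.639 (alt -5.644 ) j6 0.43 clk 41.5 F [ 1.1 -1.   0.4] w 0.0531
```

Call:
step_arm(series=[[-0.022,-0.005,0,0],[-0.034,-0.008,0,0],[-0.042,-0.009,0,0],[-0.042,-0.009,0,0],[-0.042,-0.009,0,0],[-0.042,-0.009,0,0],[-0.042,-0.009,0,0],[-0.042,-0.009,0,0]], fingers=0.07)

```text
clock: 42.3
eef_pos: [0.5243, -0.0471, 0.2607]
tool_rot: [0.715, 0.699, -0.0, 0.0]
ft_force: [0.1, -0.1, 0.1]
grip_width: 0.0702
```

Call:
step_arm(series=[[-0.042,-0.009,0,0],[-0.042,-0.009,0,0],[-0.042,-0.009,0,0],[-0.042,-0.009,0,0],[-0.042,-0.009,0,0],[-0.03,-0.009,0,0],[-0.014,-0.004,0,0],[0,0,0,0.12]])

```text
clock: 43.1
eef_pos: [0.4608, -0.3, 0.2604]
tool_rot: [0.757, 0.653, -0.0, -0.0]
ft_force: [0.7, 0.6, 0.0]
grip_width: 0.0701
```

Call:
step_arm(series=[[0,0,0,0.13],[0,0,0,0.13],[0,0,0,0.13],[0,0,0,0.129],[0,0,0,0],[0,0,0,0],[0,0,0,0],[0,0,0,0]])

```text
clock: 43.9
eef_pos: [0.4618, -0.2981, 0.2607]
tool_rot: [0.898, 0.44, 0.0, -0.0]
ft_force: [0.4, 0.5, 0.1]
grip_width: 0.0703
```

```bash
python3 - <<'E'
from h import *
wm(.4625,-.298,name="w7"); to(.4625,-.298,.074,2.481-1.5708)
E
```

```text
mould [ 0.4609 -0.2973] yaw 2.483 [121.6  40. ] box [ 237   96   45  128 2901] z 0.082
at [ 0.4618 -0.2982  0.2607] yaw 0.911 -> shift mm [  0.6   0.4 186.7] roll first 0.001 (alt -6.282 ) j6 0.09 clk 44.0 F [0.4 0.5 0.2] w 0.07
```

Call:
step_arm(series=[[0,-0.0013,0.012,0],[0,0,0.026,0],[0,0,0.03,0],[0,0,0.03,0],[0,0,0.03,0],[0,0,0.028,0],[0,0,0.02,0],[0,0,0.01,0]])

```text
clock: 44.75
eef_pos: [0.4595, -0.2968, 0.0726]
tool_rot: [0.898, 0.44, -0.001, -0.002]
ft_force: [1.1, -0.6, -0.6]
grip_width: 0.07
```

Call:
step_arm(series=[[0,0,0,0],[0,0,0,0],[0,0,0,0],[0,0,0,0],[0,0,0,0],[0,0,0,0],[0,0,0,0],[0,0,0,0]], fingers=0.0)

```text
clock: 45.55
eef_pos: [0.4616, -0.298, 0.0759]
tool_rot: [0.898, 0.44, 0.001, 0.001]
ft_force: [-0.4, 1.2, 4.9]
grip_width: 0.0391
```

Call:
step_arm(series=[[0,0,-0.01,0],[0,0,-0.015,0],[0,0,-0.02,0],[0,0,-0.025,0],[0,0,-0.025,0],[0,0,-0.025,0],[0,0,-0.01,0],[0,0,0,0]])

```text
clock: 46.35
eef_pos: [0.4612, -0.2979, 0.2059]
tool_rot: [0.898, 0.439, 0.001, 0.001]
ft_force: [0.0, -0.3, -3.9]
grip_width: 0.0395
```

```bash
python3 - <<'E'
from h import *
w=bed(.056,.128); print(w); to(w[0],w[1],.051,1.549)
E
```

```text
[0.60080222 0.33173712]
at [ 0.4612 -0.2979  0.2059] yaw 0.91 -> shift mm [632.6 125.8 154.9] roll first -0.639 (alt 5.644 ) j6 0.09 clk 46.4 F [ 0.  -0.3 -3.9] w 0.0395
```

Call:
step_arm(series=[[0,0,-0.004,-0.128],[0,0,-0.004,-0.128],[0,0,-0.004,-0.128],[0,0,-0.004,-0.128],[0,0,-0.004,-0.127],[0.02,0.0074,0,0],[0.034,0.0074,0,0],[0.042,0.0074,0,0]])

```text
clock: 47.15
eef_pos: [0.4841, -0.2017, 0.2223]
tool_rot: [0.716, 0.698, -0.001, -0.002]
ft_force: [0.1, 0.1, -3.2]
grip_width: 0.0389
```

Call:
step_arm(series=[[0.042,0.0074,0,0],[0.042,0.0074,0,0],[0.042,0.0074,0,0],[0.042,0.0074,0,0],[0.042,0.0074,0,0],[0.042,0.0074,0,0],[0.042,0.0074,0,0],[0.042,0.0074,0,0]])

```text
clock: 47.95
eef_pos: [0.5505, 0.1341, 0.2224]
tool_rot: [0.715, 0.699, -0.002, -0.001]
ft_force: [0.4, -0.7, -2.7]
grip_width: 0.039
```

Call:
step_arm(series=[[0.042,0.0074,0,0],[0.042,0.0074,0,0],[0.042,0.0074,0,0],[0.036,0.0074,0,0],[0.024,0.0074,0,0],[0.0146,0.0074,0,0],[0,0,0,0],[0,0,0,0]])

```text
clock: 48.75
eef_pos: [0.5993, 0.3317, 0.222]
tool_rot: [0.715, 0.7, -0.002, -0.0]
ft_force: [0.9, -0.1, -2.7]
grip_width: 0.039
```

```bash
python3 - <<'E'
from h import *
w=bed(.056,.128); to(w[0],w[1],.051,1.549)
E
```

```text
at [0.5993 0.3317 0.222 ] yaw 1.55 -> shift mm [  0.    1.5 171. ] roll first 0.001 (alt -6.283 ) j6 0.53 clk 48.8 F [ 0.9 -0.1 -2.7] w 0.039
```

Call:
step_arm(series=[[0,0.001,0.02,0],[0,0,0.028,0],[0,0,0.031,0],[0,0,0.031,0],[0,0,0.028,0],[0,0,0.018,0],[0,0,0.008,0],[0,0,0.003,0]])

```text
clock: 49.55
eef_pos: [0.6005, 0.3307, 0.0566]
tool_rot: [0.715, 0.699, -0.001, -0.0]
ft_force: [-0.5, 0.7, -3.4]
grip_width: 0.0389
```

Call:
step_arm(series=[[0,0,0.001,0],[0,0,0.001,0],[0,0,0.001,0],[0,0,0.001,0],[0,0,0,0],[0,0,0,0],[0,0,0,0],[0,0,0,0]])

```text
clock: 50.35
eef_pos: [0.6013, 0.3322, 0.0538]
tool_rot: [0.715, 0.699, 0.0, 0.0]
ft_force: [-0.0, 0.5, -2.9]
grip_width: 0.039
```

Call:
step_arm(series=[[0,0,0.001,0],[0,0,0.001,0],[0,0,0.001,0],[0,0,0,0],[0,0,0,0],[0,0,0,0],[0,0,0,0],[0,0,0,0]])

```text
clock: 51.15
eef_pos: [0.6012, 0.3322, 0.051]
tool_rot: [0.715, 0.699, 0.0, 0.0]
ft_force: [-2.7, -0.5, 1.9]
grip_width: 0.0387
```

Call:
step_arm(series=[[0,0,0,0],[0,0,0,0],[0,0,0,0],[0,0,0,0],[0,0,0,0],[0,0,0,0],[0,0,0,0],[0,0,0,0]], fingers=0.053)

```text
clock: 51.95
eef_pos: [0.6012, 0.3322, 0.0507]
tool_rot: [0.715, 0.699, -0.0, 0.0]
ft_force: [0.3, -0.0, -0.1]
grip_width: 0.0529
```

Call:
step_arm(series=[[0,0,-0.01,0],[0,0,-0.02,0],[0,0,-0.03,0],[0,0,-0.03,0],[0,0,-0.03,0],[0,0,-0.03,0],[0,0,-0.03,0],[0,0,-0.03,0]])

```text
clock: 52.75
eef_pos: [0.6011, 0.3321, 0.2632]
tool_rot: [0.715, 0.699, 0.001, 0.0]
ft_force: [1.1, 0.7, -0.1]
grip_width: 0.0529
```

Call:
step_arm(series=[[-0.02,-0.01,0,0],[-0.03,-0.02,0,0],[-0.03,-0.02,0,0],[-0.03,-0.02,0,0],[-0.03,-0.02,0,0],[-0.02,-0.01,0,0],[0,0,0,0],[0,0,0,0]])

```text
clock: 53.55
eef_pos: [0.4982, 0.1744, 0.2619]
tool_rot: [0.715, 0.699, 0.001, 0.0]
ft_force: [-0.2, 0.6, 0.6]
grip_width: 0.0533
```

```bash
python3 - <<'E'
from h import *
wm(.6,.23,zr=.057,half=.15,name="w8"); to(.6,.2,.26,1.549)
E
```

```text
mould [0.5936 0.1142] yaw 3.118 [123.3  40.9] box [ 185  191   41  101 1611] z 0.057
mould [0.5953 0.1855] yaw 3.113 [123.4  39.3] box [ 252  191   37  101 1904] z 0.057
mould [0.5631 0.2611] yaw -0.023 [93.6 41.3] box [ 319  190   41   79 1350] z 0.057
mould [0.5987 0.331 ] yaw 3.119 [123.4  43.5] box [ 376  191   51  101 2349] z 0.057
at [0.4984 0.1749 0.2615] yaw 1.549 -> shift mm [ 27.3 101.    1.5] roll first 0.0 (alt -6.283 ) j6 0.36 clk 53.6 F [-0.3  0.2 -0.7] w 0.053
```

View pics/w8.png

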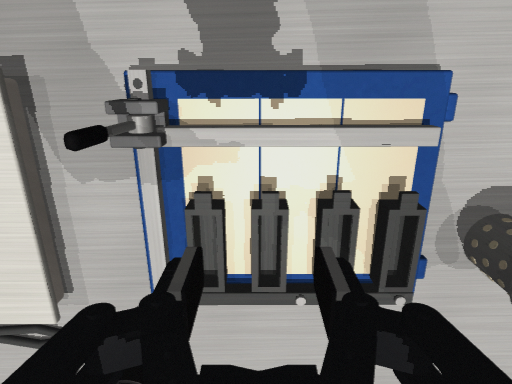

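The picture shows all four moulds standing in a row with lugs towards the bar, at x px ≈205, 268, 338 and 400. The lever is upright at (90,135). I go back to the lever now, to use it as the handle.

Call:
step_arm(series=[[0,0,0,0.1428],[0,0,0,0.1428],[0,0,0,0.1428],[0,0,0,0.1428],[0,0,0,0.1428],[0,0,0,0.1428],[0,0,0,0.1428],[0,0,0,0.1428]])

```text
clock: 54.4
eef_pos: [0.4985, 0.1757, 0.2604]
tool_rot: [0.98, 0.2, 0.0, -0.0]
ft_force: [-0.2, -0.7, -0.1]
grip_width: 0.0527
```

Call:
step_arm(series=[[0,0,0,0.1428],[0,0,0,0.1428],[0,0,0,0.1428],[-0.01,0.034,0,0],[-0.01,0.034,0,0],[-0.01,0.034,0,0],[-0.01,0.035,0,0],[0,0,0,0]], fingers=0.05)

```text
clock: 55.2
eef_pos: [0.4545, 0.0362, 0.2609]
tool_rot: [1.0, -0.013, -0.0, 0.0]
ft_force: [-0.4, 0.6, 0.6]
grip_width: 0.0499
```

```bash
python3 - <<'E'
from h import *
i=vision.camera_info("wrist"); p,d=vision.camera("wrist"); P=cloud(i,d)
m=(p.max(2)<70)&(P[...,2]>.11)&(P[...,2]<.175)&(abs(P[...,0]-.455)<.03)&(abs(P[...,1]-.04)<.06)
print(m.sum(),np.nanmedian(P[m],axis=0),np.nanpercentile(P[m],[3,97],axis=0))
to(.4553,.0381,.1356,-.022)
E
```

```text
531 [0.45166961 0.05106472 0.15139837] [[0.44553196 0.04255454 0.11973789]
 [0.4580062  0.0550224  0.15916341]]
at [0.4553 0.0376 0.2609] yaw -0.024 -> shift mm [ -0.   -0.4 125.3] roll first -0.002 (alt 6.281 ) j6 1.68 clk 55.2 F [-1.   0.5  0.1] w 0.0502
```

```bash
python3 - <<'E'
from h import *
i=vision.camera_info("wrist"); print(i["T"][:3,3]); p,d=vision.camera("wrist"); P=cloud(i,d)
m=(p.max(2)<70)&(P[...,2]>.11)&(P[...,2]<.175)&(abs(P[...,0]-.455)<.03)&(abs(P[...,1]-.04)<.06)
Q=P[m]
for z in np.arange(.115,.165,.006):
    k=abs(Q[:,2]-z)<.003
    if k.any(): print(round(z,3),k.sum(),np.round(np.nanpercentile(Q[k][:,1],[5,50,95]),4),np.round(np.nanpercentile(Q[k][:,0],[5,95]),4))
v,u=np.where(m); cv2.imwrite("pics/w9.png",cv2.resize(p[max(v.min()-60,0):v.max()+60,max(u.min()-80,0):u.max()+80],None,fx=3,fy=3)[:,:,::-1])
E
```

```text
[0.45578498 0.12099969 0.38489503]
0.115 7 [0.0542 0.0543 0.0544] [0.4493 0.4538]
0.121 21 [0.0519 0.0546 0.0554] [0.4458 0.4573]
0.127 47 [0.0516 0.0544 0.0553] [0.446  0.4573]
0.133 48 [0.0507 0.0536 0.0544] [0.4456 0.4577]
0.139 45 [0.0505 0.053  0.0537] [0.4463 0.4577]
0.145 54 [0.0485 0.0524 0.0533] [0.4456 0.4577]
0.151 61 [0.0476 0.0516 0.0525] [0.4458 0.4583]
0.157 238 [0.0423 0.0473 0.0512] [0.4464 0.4575]
```

View pics/w9.png

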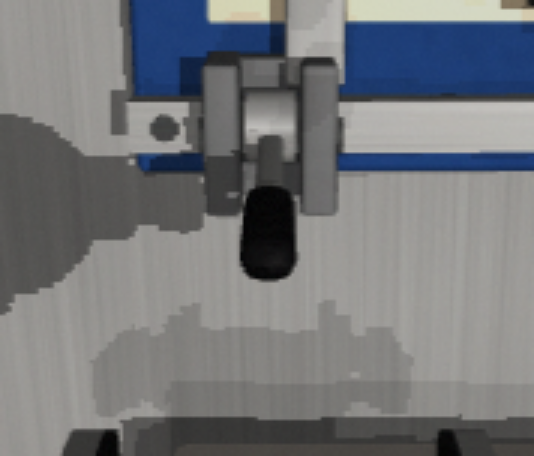

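The crop shows the lever slightly past upright, with its grip at (268,230). From the slope I get an angle of about 1.24 rad, with the grip centre at y≈0.047 and z≈0.138. I pinch it there.

Call:
step_arm(series=[[-0.0035,-0.0094,0.008,0],[0,0,0.018,0],[0,0,0.02,0],[0,0,0.02,0],[0,0,0.02,0],[0,0,0.018,0],[0,0,0.013,0],[0,0,0.006,0]])

```text
clock: 56.1
eef_pos: [0.4505, 0.0495, 0.1357]
tool_rot: [1.0, -0.009, -0.002, -0.0]
ft_force: [-0.1, 0.0, 0.4]
grip_width: 0.0498
```

Call:
step_arm(series=[[0,0,0,0],[0,0,0,0],[0,0,0,0],[0,0,0,0],[0,0,0,0],[0,0,0,0],[0,0,0,0],[0,0,0,0]], fingers=0.0)

```text
clock: 56.9
eef_pos: [0.4523, 0.0481, 0.1384]
tool_rot: [1.0, -0.011, 0.001, -0.0]
ft_force: [2.0, 3.3, 2.3]
grip_width: 0.013
```

Call:
step_arm(series=[[0.004,0,0,0],[0.008,0,0,0],[0.01,0,0,0],[0.01,0,0,0],[0.01,0,0,0],[0.01,0,0,0],[0.006,0,0,0],[0.002,0,0,0]])

```text
clock: 57.7
eef_pos: [0.5117, 0.0467, 0.1383]
tool_rot: [1.0, -0.011, -0.0, -0.0]
ft_force: [-2.0, 3.4, 6.6]
grip_width: 0.0131
```

Call:
step_arm(series=[[0.002,0,0,0],[0.002,0,0,0],[0.002,0,0,0],[0.002,0,0,0],[0.001,0,0,0],[0.001,0,0,0],[0,0,0,0],[0,0,0,0]])

```text
clock: 58.5
eef_pos: [0.5187, 0.0466, 0.1383]
tool_rot: [1.0, -0.011, -0.003, -0.0]
ft_force: [-7.9, 3.0, 11.6]
grip_width: 0.0133
```

Call:
step_arm(series=[[0.001,0,0,0],[0.001,0,0,0],[0.001,0,0,0],[0.001,0,0,0],[0,0,0,0],[0,0,0,0],[0,0,0,0],[0,0,0,0]])

```text
clock: 59.3
eef_pos: [0.5204, 0.0465, 0.1382]
tool_rot: [1.0, -0.011, -0.005, -0.0]
ft_force: [-14.9, 2.3, 15.4]
grip_width: 0.0132
```

Call:
step_arm(series=[[0.001,0,0,0],[0.001,0,0,0],[0.001,0,0,0],[0,0,0,0],[0,0,0,0],[0,0,0,0],[0,0,0,0],[0,0,0,0]])

```text
clock: 60.1
eef_pos: [0.5231, 0.0464, 0.1382]
tool_rot: [1.0, -0.011, -0.005, -0.0]
ft_force: [-14.4, 2.5, 16.0]
grip_width: 0.013
```

```bash
cat >> h.py <<'E'
def barfence(shot=None):
    """bar/fence edges from the top camera over bed y 0..0.15, in bed mm; mould rects too"""
    i=vision.camera_info("top"); p,d=vision.camera("top"); P=cloud(i,d)
    if shot: cv2.imwrite(f"pics/{shot}.png",cv2.resize(p[120:260,125:270],None,fx=5,fy=4)[:,:,::-1])
    for nm,z in(("bar/fence",.047),("moulds",.057)):
        B=tobed(cast(i,np.argwhere(np.ones(d.shape))[:,::-1],z).reshape(*d.shape,3)); g=p.max(2)
        m=(np.abs(P[...,2]-z)<.008)&(abs(B[...,0])<.14)&(B[...,1]>-.12)&(B[...,1]<.17)
        m&= (g<105) if nm=="moulds" else (g>150)
        if nm=="moulds": m&=B[...,0]<.112
        n,l,st,_=cv2.connectedComponentsWithStats(m.astype(np.uint8))
        for k in range(1,n):
            if st[k,4]>60: print(nm,rect(B[l==k]))
E
python3 - <<'E'
from h import *
barfence("t10"); to(.525,.047,.138,-.022)
E
```

```text
bar/fence (array([-0.00166667,  0.09378012]), array([46.9, 17.8]), np.float64(1.4958314047444197))
bar/fence (array([-0.00102152,  0.01935067]), array([54.7, 12.2]), np.float64(1.6205482705677527))
bar/fence (array([-0.00196517, -0.0536445 ]), array([48.6, 15.2]), np.float64(1.6205556982904805))
moulds (array([0.05022041, 0.12729628]), array([122.3,  41.5]), np.float64(3.1238436170307966))
moulds (array([0.049434  , 0.05471967]), array([125.1,  40.6]), np.float64(0.03021776952923344))
moulds (array([ 0.05044364, -0.0208974 ]), array([119.8,  39.9]), np.float64(0.027259867246698887))
moulds (array([ 0.05014065, -0.07860343]), array([119.1,  12.1]), np.float64(0.05622687484759821))
at [0.5231 0.0464 0.1382] yaw -0.021 -> shift mm [ 1.9 -0.6  0.2] roll first 0.001 (alt -6.282 ) j6 1.68 clk 60.1 F [-14.8   2.9  15.5] w 0.0132
```

View pics/t10.png

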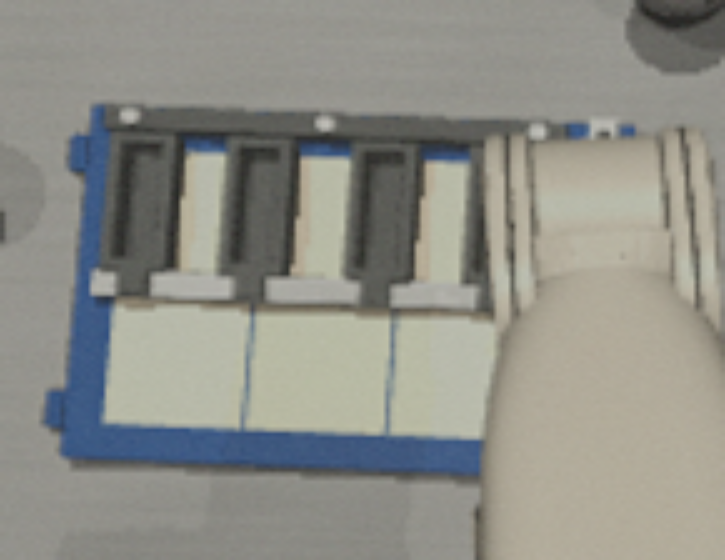

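The top view shows the lugs over the bar. The moulds are close to the fence, but the force is steady at about 14.5 N, so they are still sliding. I push on.

Call:
step_arm(series=[[0.001,0,0,0],[0.001,0,0,0],[0.001,0,0,0],[0,0,0,0],[0,0,0,0],[0,0,0,0],[0,0,0,0],[0,0,0,0]])

```text
clock: 60.95
eef_pos: [0.5261, 0.0464, 0.1382]
tool_rot: [1.0, -0.011, -0.005, -0.0]
ft_force: [-15.3, 3.4, 16.3]
grip_width: 0.0129
```

Call:
step_arm(series=[[0.001,0,0,0],[0.001,0,0,0],[0.001,0,0,0],[0,0,0,0],[0,0,0,0],[0,0,0,0],[0,0,0,0],[0,0,0,0]])

```text
clock: 61.75
eef_pos: [0.528, 0.0463, 0.1382]
tool_rot: [1.0, -0.011, -0.006, -0.0]
ft_force: [-17.1, 2.8, 17.9]
grip_width: 0.0131
```

Call:
step_arm(series=[[0.001,0,0,0],[0.001,0,0,0],[0,0,0,0],[0,0,0,0],[0,0,0,0],[0,0,0,0],[0,0,0,0],[0,0,0,0]])

```text
clock: 62.55
eef_pos: [0.5282, 0.0463, 0.1382]
tool_rot: [1.0, -0.011, -0.008, -0.0]
ft_force: [-22.7, 3.4, 21.9]
grip_width: 0.0133
```

```bash
python3 - <<'E'
from h import *
barfence(); to(.528,.047,.138,-.022)
E
```

```text
bar/fence (array([0.00322215, 0.09226143]), array([50. , 17.7]), np.float64(1.537066592640716))
bar/fence (array([0.00436742, 0.01783929]), array([52.9, 17. ]), np.float64(1.4956942519482805))
bar/fence (array([ 0.00364503, -0.05492344]), array([46.5, 17.1]), np.float64(1.5294679282604475))
moulds (array([0.0535943 , 0.12695617]), array([116.7,  41.7]), np.float64(0.006159242455837571))
moulds (array([0.05266228, 0.0549206 ]), array([119. ,  40.4]), np.float64(0.03021776952923344))
moulds (array([ 0.05308481, -0.02062972]), array([118.9,  39.8]), np.float64(0.027267396918562167))
moulds (array([ 0.0513625 , -0.07759442]), array([116.6,  14.7]), np.float64(0.11348450955035477))
at [0.5282 0.0463 0.1382] yaw -0.021 -> shift mm [-0.2 -0.7  0.2] roll first 0.001 (alt -6.282 ) j6 1.68 clk 62.6 F [-22.1   2.6  21.1] w 0.0131
```

```bash
python3 -c "
import numpy as np
th=np.linspace(1.69,.42,16);L=82
for k in range(15): print(k+1,round(-L*(np.cos(th[k+1])-np.cos(th[k])),1),round(-L*(np.sin(th[k+1])-np.sin(th[k])),1))"
```

```text
1 -6.9 -0.5
2 -6.9 0.1
3 -6.9 0.6
4 -6.8 1.2
5 -6.7 1.8
6 -6.5 2.4
7 -6.3 2.9
8 -6.0 3.4
9 -5.7 3.9
10 -5.4 4.4
11 -5.0 4.8
12 -4.6 5.2
13 -4.1 5.6
14 -3.6 5.9
15 -3.1 6.2
```

Call:
step_arm(series=[[0,-0.0069,-0.0005,0],[0,-0.0069,0.0001,0],[0,-0.0069,0.0006,0],[0,-0.0068,0.0012,0],[0,-0.0067,0.0018,0],[0,-0.0065,0.0024,0],[0,-0.0063,0.0029,0],[0,-0.006,0.0034,0]])

```text
clock: 63.4
eef_pos: [0.5291, 0.0964, 0.1245]
tool_rot: [1.0, -0.011, -0.009, 0.003]
ft_force: [-19.4, -1.0, 11.0]
grip_width: 0.013
```

Call:
step_arm(series=[[0,-0.0057,0.0039,0],[0,-0.0054,0.0044,0],[0,-0.005,0.0048,0],[0,-0.0046,0.0052,0],[0,-0.0041,0.0056,0],[0,-0.0036,0.0059,0],[0,-0.0031,0.0062,0],[0,0,0,0]])

```text
clock: 64.2
eef_pos: [0.5294, 0.1288, 0.0869]
tool_rot: [1.0, -0.01, -0.009, 0.003]
ft_force: [-14.8, 1.2, 6.4]
grip_width: 0.013
```

```bash
python3 - <<'E'
from h import *
o=sensors.get_obs(); e=o["eef_pos"]; print(e,o["ft_force"]); print(np.arcsin((e[2]-.0555)/.082)-.45)
E
```

```text
[0.52937053 0.1287614  0.08685338] [-14.78610108   1.21503978   6.44757601]
-0.05765280292418262
```

Call:
step_arm(series=[[0,0,0.001,0],[0,0,0.001,0],[0,0,0,0],[0,0,0,0],[0,0,0,0],[0,0,0,0],[0,0,0,0],[0,0,0,0]])

```text
clock: 65.0
eef_pos: [0.5294, 0.1293, 0.0857]
tool_rot: [1.0, -0.01, -0.009, 0.002]
ft_force: [-18.7, 1.9, 9.6]
grip_width: 0.0131
```

Call:
step_arm(series=[[0,0,0,0],[0,0,0,0],[0,0,0,0],[0,0,0,0],[0,0,0,0],[0,0,0,0],[0,0,0,0],[0,0,0,0]], fingers=0.035)

```text
clock: 65.8
eef_pos: [0.5384, 0.1304, 0.0878]
tool_rot: [1.0, -0.011, 0.0, 0.0]
ft_force: [-1.2, 0.6, -0.6]
grip_width: 0.0349
```

Call:
step_arm(series=[[0,0,-0.01,0],[0,0,-0.02,0],[0,0,-0.025,0],[0,0,-0.025,0],[0,0,-0.025,0],[0,0,-0.025,0],[0,0,-0.025,0],[0,0,-0.025,0]])

```text
clock: 66.6
eef_pos: [0.5382, 0.1304, 0.2698]
tool_rot: [1.0, -0.011, 0.001, -0.0]
ft_force: [-0.0, 0.4, -0.0]
grip_width: 0.0351
```

Call:
step_arm(series=[[-0.02,-0.02,0,0],[-0.02,-0.02,0,0],[-0.02,-0.02,0,0],[0,0,0,0.14],[0,0,0,0],[0,0,0,0],[0,0,0,0],[0,0,0,0]])

```text
clock: 67.4
eef_pos: [0.48, 0.1913, 0.2678]
tool_rot: [0.997, -0.081, 0.0, 0.0]
ft_force: [-0.6, -0.0, -0.0]
grip_width: 0.0347
```

```bash
python3 - <<'E'
from h import *
wm(.6,.22,zr=.057,half=.15,name="w11"); to(.5,.2,.26,-.022); barfence()
E
```

```text
mould [0.5892 0.3167] yaw -0.162 [123.6  18.4] box [ 299    0  139   24 1537] z 0.057
mould [0.607 0.261] yaw 3.12 [122.9  40. ] box [ 306   42  131   61 3017] z 0.057
mould [0.6054 0.1858] yaw 3.119 [122.9  41.4] box [ 313  124  122   53 2640] z 0.057
mould [0.6103 0.1149] yaw 3.119 [126.6  43.1] box [ 322  190  118   48 2321] z 0.057
at [0.48   0.1913 0.2677] yaw -0.162 -> shift mm [19.8 -9.1  7.7] roll first -0.14 (alt 6.143 ) j6 2.11 clk 67.5 F [ 0.4  0.3 -0.2] w 0.0352
bar/fence (array([ 0.00412578, -0.05327325]), array([48.6, 15.3]), np.float64(1.6205775695009328))
moulds (array([0.08943748, 0.12839801]), array([45.2, 40. ]), np.float64(3.0876495267619113))
moulds (array([ 0.05286542, -0.0194061 ]), array([118.4,  39.8]), np.float64(0.0065389031169581875))
moulds (array([ 0.05267032, -0.09214795]), array([116.5,  37.7]), np.float64(0.018094194719838474))
```

View pics/w11.png

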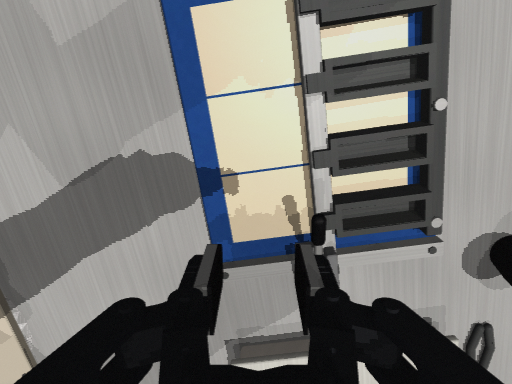

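The picture shows the moulds butting the fence, with lugs over the bar and the lever folded down at (320,230). I back off for one clear top view, to check all four moulds and the lever height.

Call:
step_arm(series=[[-0.03,0.02,0,0],[-0.035,0.04,0,0],[-0.035,0.04,0,0],[-0.035,0.04,0,0],[-0.03,0.04,0,0],[0,0.04,0,0],[0,0.03,0,0],[0,0,0,0]])

```text
clock: 68.3
eef_pos: [0.2831, -0.025, 0.2682]
tool_rot: [0.996, -0.084, 0.001, 0.0]
ft_force: [-0.1, 0.1, -0.6]
grip_width: 0.0352
```

```bash
python3 - <<'E'
from h import *
barfence("t12")
i=vision.camera_info("top"); p,d=vision.camera("top"); P=cloud(i,d); B=tobed(P)
m=(p.max(2)<80)&(P[...,2]>.07)&(P[...,2]<.13)&(abs(B[...,0]+.015)<.03)&(abs(B[...,1]+.076)<.05)
print("grip",m.sum(),np.nanmedian(B[m],axis=0),np.nanmedian(P[m][:,2]),np.nanpercentile(P[m][:,2],[10,90]))
f=np.load("top0.npz"); print("ref grip z (locked) .0972"); 
B0=tobed(cast(i,np.argwhere(np.ones(d.shape))[:,::-1],.047).reshape(*d.shape,3))
k=(np.abs(P[...,2]-.047)<.008)&(p.max(2)>150)&(abs(B0[...,0])<.05)&(B0[...,1]>-.06)&(B0[...,1]<.155); print("bar",rect(B0[k]))
for n in("crucible",(230,130,300,75)),("tongs",(290,120,400,150)):pass
q=cv2.absdiff(p,f["p"]).max(2)>40; print("changed px crucible/tongs/flask:",q[95:135,245:280].sum(),q[120:146,292:385].sum(),q[143:185,82:120].sum())
E
```

```text
bar/fence (array([0.00297339, 0.09230598]), array([49.8, 17.8]), np.float64(1.5489373668836353))
bar/fence (array([0.0020303 , 0.01952591]), array([54.8, 18.3]), np.float64(1.6205336065370004))
bar/fence (array([ 0.00420077, -0.05477824]), array([51.6, 15.3]), np.float64(1.6205776485635277))
moulds (array([0.0520774 , 0.12727606]), array([119.7,  40.6]), np.float64(0.005340341226584222))
moulds (array([0.05262367, 0.05479819]), array([119.1,  40.2]), np.float64(0.033867550659997574))
moulds (array([ 0.05160072, -0.01933026]), array([120.8,  39.9]), np.float64(0.0036491184613835154))
moulds (array([ 0.05267032, -0.09214795]), array([116.5,  37.7]), np.float64(0.018094194719838474))
grip 49 [-0.01242503 -0.07924783] 0.10146142206804587 [0.09153371 0.10980626]
ref grip z (locked) .0972
bar (array([0.00963225, 0.04723232]), array([213.5,  32.9]), np.float64(1.5536928404841353))
changed px crucible/tongs/flask: 0 0 0
```

View pics/t12.png

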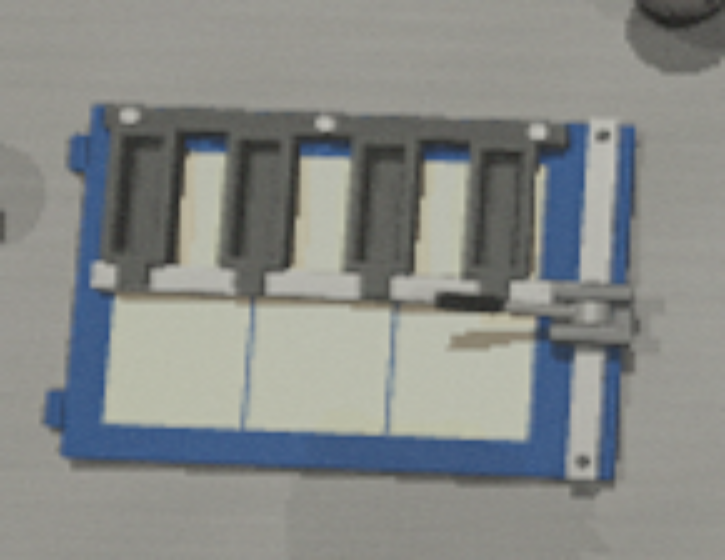

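The geometry is good and the crucible, tongs and flask are unchanged. The top view's lever height is noisy, so I check it from the same wrist viewpoint that I used for the locked state at the start.

Call:
step_arm(series=[[0,0,0,-0.144],[0.03,-0.02,0.003,0],[0.036,-0.024,0.003,0],[0.036,-0.024,0.003,0],[0.036,-0.024,0.003,0],[0.036,-0.024,0.003,0],[0.036,-0.024,0.003,0],[0.03,-0.02,0,0]], fingers=0.0854)

```text
clock: 69.2
eef_pos: [0.5279, 0.1368, 0.2483]
tool_rot: [1.0, -0.007, -0.001, -0.0]
ft_force: [-0.2, -0.9, 0.9]
grip_width: 0.0854
```

Call:
step_arm(series=[[0,0,0,0],[0,0,0,0],[0,0,0,0],[0,0,0,0],[0,0,0,0],[0,0,0,0],[0,0,0,0],[0,0,0,0]])

```text
clock: 70.0
eef_pos: [0.5266, 0.133, 0.2501]
tool_rot: [1.0, -0.009, 0.0, -0.0]
ft_force: [0.5, -0.6, 0.4]
grip_width: 0.0855
```

```bash
python3 - <<'E'
from h import *
to(.529,.13,.091,-.022)
def an(p,P,x):
    m=(p.max(2)<70)&(P[...,2]>.07)&(P[...,2]<.125)&(P[...,1]>.06)&(abs(P[...,0]-x)<.02); Q=P[m]; Q=Q[~np.isnan(Q[:,2])]
    k=np.polyfit(Q[:,1],Q[:,2],1); print(len(Q),np.median(Q,axis=0),np.percentile(Q,[3,97],axis=0).round(4).tolist(),"slope rad",np.arctan(k[0]),"z at pivot+.074",np.polyval(k,.131))
f=np.load("w1.npz"); an(f["p"],cloud({"T":f["T"],"mtx":f["mtx"]},f["d"]),.588)
for _ in range(2):
    i=vision.camera_info("wrist"); p,d=vision.camera("wrist"); an(p,cloud(i,d),.529)
wm(.6,.20,zr=.057,half=.15)
E
```

```text
at [0.5266 0.133  0.2501] yaw -0.018 -> shift mm [  2.5   3.  159.1] roll first 0.004 (alt -6.279 ) j6 1.84 clk 70.0 F [ 0.5 -0.6  0.4] w 0.0855
613 [0.58813991 0.12899745 0.10000549] [[0.5821, 0.0963, 0.0799], [0.5949, 0.1458, 0.1066]] slope rad 0.44262001164986253 z at pivot+.074 0.100309231971486
573 [0.52749509 0.13028257 0.1036046 ] [[0.5213, 0.1091, 0.0912], [0.5336, 0.1457, 0.1099]] slope rad 0.4323170009856217 z at pivot+.074 0.10309056683741125
574 [0.52749343 0.12994448 0.10345772] [[0.5213, 0.109, 0.0911], [0.5336, 0.1458, 0.1101]] slope rad 0.4317436508953679 z at pivot+.074 0.10305448853944617
mould [0.6075 0.2598] yaw 3.123 [122.   38.1] box [ 270    0  145   50 3650] z 0.057
mould [0.606  0.1854] yaw 3.123 [121.8  40.2] box [ 269   91  134   45 3011] z 0.057
mould [0.6093 0.1143] yaw 3.123 [129.3  41.1] box [ 269  166  128   40 2714] z 0.057
mould [0.5353 0.0667] yaw 3.123 [42.7 32.3] box [240 216  42  29 323] z 0.057
```

The lever height reads about 3 mm above the start state, roughly 0.04 rad. That is inside the tolerance, but one gentle press with closed fingers will seat it.

Call:
step_arm(series=[[0.001,0.003,0,0],[0,0,0.01,0],[0,0,0.02,0],[0,0,0.02,0],[0,0,0.02,0],[0,0,0.02,0],[0,0,0.02,0],[0,0,0.01,0]], fingers=0.0)

```text
clock: 70.95
eef_pos: [0.5261, 0.1298, 0.1272]
tool_rot: [1.0, -0.009, -0.002, 0.0]
ft_force: [-0.8, -0.2, 2.0]
grip_width: 0.0001
```

Call:
step_arm(series=[[0,0,0.002,0],[0,0,0.002,0],[0,0,0.002,0],[0,0,0.001,0],[0,0,0.001,0],[0,0,0.001,0],[0,0,0,0],[0,0,0,0]])

```text
clock: 71.75
eef_pos: [0.5281, 0.1304, 0.1212]
tool_rot: [1.0, -0.009, 0.001, -0.0]
ft_force: [0.4, 1.6, 2.1]
grip_width: -0.0001
```

Call:
step_arm(series=[[0,0,0.001,0],[0,0,0.001,0],[0,0,0,0],[0,0,0,0],[0,0,0,0],[0,0,0,0],[0,0,0,0],[0,0,0,0]])

```text
clock: 72.55
eef_pos: [0.5284, 0.1306, 0.1207]
tool_rot: [1.0, -0.009, 0.001, -0.001]
ft_force: [-2.2, 0.3, 11.0]
grip_width: -0.0002
```

Call:
step_arm(series=[[0,0,0.001,0],[0,0,0.001,0],[0,0,0,0],[0,0,0,0],[0,0,0,0],[0,0,0,0],[0,0,0,0],[0,0,0,0]])

```text
clock: 73.35
eef_pos: [0.5285, 0.1308, 0.1202]
tool_rot: [1.0, -0.009, 0.002, -0.001]
ft_force: [-4.2, -0.3, 19.0]
grip_width: 0.0
```

The lever meets a hard stop, with force rising from 2 to 19 N over about 1 mm. So it is fully down. I retreat, do a final check and hand in.

Call:
step_arm(series=[[0,0,-0.01,0],[0,0,-0.02,0],[0,0,-0.03,0],[0,0,-0.03,0],[0,0,-0.03,0],[0,0,-0.02,0],[0,0,0,0],[0,0,0,0]])

```text
clock: 74.15
eef_pos: [0.5273, 0.1301, 0.2562]
tool_rot: [1.0, -0.009, -0.0, 0.0]
ft_force: [-0.4, 0.1, -0.1]
grip_width: -0.0
```

Call:
step_arm(series=[[-0.02,0.02,0,0],[-0.036,0.024,0,0],[-0.036,0.024,0,0],[-0.036,0.024,0,0],[-0.036,0.024,0,0],[-0.036,0.024,0,0],[-0.03,0.01,0,0],[0,0,0,0]])

```text
clock: 74.95
eef_pos: [0.2903, -0.0164, 0.255]
tool_rot: [1.0, -0.01, -0.003, 0.0]
ft_force: [0.2, 1.4, -0.1]
grip_width: 0.0001
```

```bash
python3 - <<'E'
from h import *
from workcell import order
barfence(); o=sensors.get_obs(); print(o["clock"],o["eef_pos"],o["ft_force"]); print(order.job_done())
E
```

```text
bar/fence (array([0.00287346, 0.09232217]), array([49.8, 17.9]), np.float64(1.5536928404841353))
bar/fence (array([0.00203037, 0.01952592]), array([54.8, 18.3]), np.float64(1.6205335482803516))
bar/fence (array([ 0.00420077, -0.05477823]), array([51.6, 15.3]), np.float64(1.6205775903068789))
moulds (array([0.05238496, 0.1272935 ]), array([119.1,  40.3]), np.float64(3.1375955151096933))
moulds (array([0.05263927, 0.05494813]), array([119. ,  40.1]), np.float64(0.03273480005746759))
moulds (array([ 0.05173781, -0.02088985]), array([121.7,  39.8]), np.float64(0.030452793495432933))
moulds (array([ 0.05414759, -0.09206395]), array([113.6,  37.7]), np.float64(0.016578789480556137))
75.0 [ 0.29271611 -0.01604593  0.25546266] [ 0.84282319  0.90996633 -0.66872411]
the job is handed in; nothing more can be done
None
```

The job is handed in at 75 s of the 210 s allowed; it reported no verdict. I flipped the lever up and drew the bar back. I then moved all four moulds to the bed, including one that had been knocked about 3 cm aside on the hotplate. Finally I pushed the bar up with the lever as handle, until about 22 N no longer moved it, and folded the lever down.

**Last checks**
- **Moulds:** all four stand in a row with plain ends at the fence and lugs over the bar, at bed x about 62–64 mm. Close wrist views put the yaws they could measure square to within about 0.01 rad. The fourth mould was only clear in the coarser top view.
- **Lever:** it met a hard stop when pressed, with force rising to 19 N over about 1 mm.
- **Crucible, flask and tongs:** unchanged in the pictures when compared after the lever was folded down, before the last lever check and press.

**Disagreements**
- **Lever height:** the wrist camera read about 3 mm above the starting locked height, roughly 0.04 rad. That is inside the 0.12 rad tolerance, and I did not measure it again after the press.
- **Mould squareness:** coarse top-view outlines scattered by up to 0.03 rad, still inside the limit of 0.06 rad.

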